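# Sorting polishing wheels into the dust bin and the tray

## Task

Sort the three mixed polishing wheels out of the slanted rack: the thin wooden disc goes into the open tray, the two thick felt wheels into the dust bin, one at a time. For each felt wheel slide the bin's spring cover right back to its stop without ramming it, lower the wheel in and let the cover snap shut behind it; let no wheel drop more than a few centimetres, and leave the pot of sticks, the compound bar and the safety glasses alone.

Things in the scene. Friction and masses are not known exactly. Their poses are not given: they have to be found in the camera images.
- felt1_center (a point): Thick felt polishing wheel, a plain off-white disc, diameter 70 mm, 18 mm thick, about 35 g. The point is its centre; its x axis is the wheel's axis (at the start away from the robot and up); its z axis lies in the wheel's plane and at the start points up the slope, 34 degrees off vertical, leaning over towards the robot.
- felt2_center (a point): Thick felt polishing wheel, a plain off-white disc, diameter 70 mm, 18 mm thick, about 35 g. The point is its centre; its x axis is the wheel's axis (at the start away from the robot and up); its z axis lies in the wheel's plane and at the start points up the slope, 34 degrees off vertical, leaning over towards the robot.
- disc_center (a point): Thin pale wooden polishing disc, diameter 60 mm, 10 mm thick, about 20 g. The point is its centre; axes as for the felt wheels: x the disc's axis, z in its plane, at the start up the slope, 34 degrees off vertical, leaning over towards the robot.
- rack: Wooden rack fixed to the bench, 298 mm long (y), front to -x. Origin: on the bench under the seat line. Three places at y = -76, 0, 76 mm, wheels in any order. Rims sit in notches 45 mm above the bench, wheels lean between 8 mm pegs set 25 mm either side of their middle: fingers go in between the pegs, one under and one over the wheel, and it slides out along its own plane, up the slope.
- rack_bar (a point): Middle of the rack's carrying bar, a round wooden bar 18 mm thick along the rack's y, 12 mm in x from the rack's origin and 192 mm above the bench, over the wheels: in the way of a gripper coming straight down. It runs between end boards 212 mm high whose inner faces are 137 mm either side of this point. The pegs reach 44 mm up the slope from the seat under a wheel, 24 mm over it.
- bin: Sheet-metal dust bin fixed to the bench, left or right of the rack, 190 mm (x) by 140 mm (y). Origin: centre of its underside; -x is its front, roughly towards the robot. Walls 4 mm thick, side walls 90 mm high, front wall 86 mm. The half x > 0 has a fixed roof; the sliding cover shuts the front half. Cover at its stop: opening from x = -91 to -3 mm, y = -66 to 66 mm, just long enough for a felt wheel along x.
- lane1 (a point): Bottom of the bin's first lane, at y = -32 mm in the bin, in the middle of the opening (x = -46 mm), 4 mm above the bench. A V lane along the bin's x, flat for 22 mm across, with sloping sides up to ridges 26 mm above the bench: it takes one felt wheel standing on edge in the plane of the lane. Axes as the bin's.
- lane2 (a point): Bottom of the bin's second lane, as the first, at y = 32 mm in the bin.
- cover (a joint): The bin's sliding cover: 0 = shut, grows to 0.085 m at its stop as it is pushed back along the bin's +x. A spring pushes back with 3 N when shut and about 8 N at the stop, where it stops hard, and shuts the cover when it is let go. Over 60 N on it is ramming.
- tab (a point): Centre of the front face of the cover's upright push tab, a 3 mm plate along the cover's front edge, 120 mm wide (y): its top is 14.5 mm above this point, the cover's upper face 13.5 mm below. Shut, it is at x = -88, z = 103 mm in the bin. In front of it nothing is higher than the cover, so it can be pushed with the rim of a held wheel. Axes as the bin's.
- tray: Open sheet-metal tray fixed to the bench on the other side of the rack, 170 mm (x) by 160 mm (y), 35 mm high, walls 4 mm thick, inner floor 4 mm above the bench. Origin: centre of its underside.
- pot: White ceramic pot, 72 mm in diameter and 85 mm high, with wooden sticks standing in it to about 150 mm. Origin: centre of its underside. Leave alone.
- bar: Brown bar of polishing compound, 38 x 105 x 30 mm, lying on the bench. Origin: centre of its underside. Leave alone.
- glasses: Safety glasses standing on the bench, about 140 mm wide and 46 mm high, 130 mm deep along their x. Origin: on the bench below the bridge. Leave alone.
Things that resemble listed ones, but are neither listed nor needed, are in the scene too. Of the things that look like the part that bears disc_center, the larger one is meant. What is shaped like the tray but pink is not meant.

How it is judged:
On the way, in this order (a step that is already met when the one before it is completed fails the run):
1. the bin's cover is slid back to its stop (value of joint cover above 0.082 m), for 0.05 s.
2. the first felt wheel is in the bin and the cover has snapped shut (value of joint cover below 0.004 m and ((x of felt1_center in the frame of bin between -0.09 and 0.09 m and y of felt1_center in the frame of bin between -0.066 and 0.066 m and z of felt1_center in the frame of bin between 0 and 0.06 m) or (x of felt2_center in the frame of bin between -0.09 and 0.09 m and y of felt2_center in the frame of bin between -0.066 and 0.066 m and z of felt2_center in the frame of bin between 0 and 0.06 m))), for 0.1 s.
3. the cover is slid back to its stop again (value of joint cover above 0.082 m), for 0.05 s.
4. both felt wheels are in the bin and the cover has snapped shut (value of joint cover below 0.004 m and x of felt1_center in the frame of bin between -0.09 and 0.09 m and y of felt1_center in the frame of bin between -0.066 and 0.066 m and z of felt1_center in the frame of bin between 0 and 0.06 m and x of felt2_center in the frame of bin between -0.09 and 0.09 m and y of felt2_center in the frame of bin between -0.066 and 0.066 m and z of felt2_center in the frame of bin between 0 and 0.06 m), for 0.1 s.
At the end, for the whole second after the job is handed in: Both felt wheels lie or stand inside the dust bin below its cover, the cover is shut (within 4 mm), the wooden disc lies or stands inside the tray (its centre within the walls, less than 45 mm above the bench), and all three are at rest (below 20 mm/s) (all of step 4 and x of disc_center in the frame of tray between -0.081 and 0.081 m and y of disc_center in the frame of tray between -0.076 and 0.076 m and z of disc_center in the frame of tray between 0 and 0.045 m and linear speed of each of felt1, felt2, disc below 0.02 m/s); the robot touches nothing.
It fails at once if a wheel was dropped (falling free at more than 1.1 m/s, that is from over 6 cm) ((linear speed of felt1 above 1.1 m/s and contact force between the fingers and felt1 below 0.05 N) or (linear speed of felt2 above 1.1 m/s and contact force between the fingers and felt2 below 0.05 N) or (linear speed of disc above 1.1 m/s and contact force between the fingers and disc below 0.05 N)).
It fails at once if the cover was rammed (over 60 N) (contact force between cover and anything else above 60 N).
It fails at once if the pot of sticks was pushed aside or knocked over (distance of pot from where it was at the start of the episode above 0.02 m or angle between pot's own z axis and vertical above 0.4 rad).
It fails at once if the compound bar was pushed aside or knocked over (distance of bar from where it was at the start of the episode above 0.02 m or angle between bar's own z axis and vertical above 0.4 rad).
It fails at once if the safety glasses was pushed aside or knocked over (distance of glasses from where it was at the start of the episode above 0.02 m or angle between glasses's own z axis and vertical above 0.4 rad).
It also fails if it takes over 70 s, if anything falls off the work surface, if the arm or the gripper's body presses on something with over 40 N, if the wrist force passes 120 N, or if a joint passes its speed limit or range.

## Robot

A 7-joint arm with a two-finger parallel gripper is mounted at the origin on the work surface. World frame = base frame: x ahead of the robot, y to its left, z up, the work surface at z = 0. Lengths are in m, angles in rad, forces in N, time in s.
With the tool pointing down it reaches from about 0.35 to 0.9 m from the base axis. Payload 19.9 kg.
Tool frame: the origin (TCP) lies at the very end of the fingers, on their centre line; the grasp point (between the pads) lies 19 mm behind it; z points along the fingers, x is the direction in which the jaws open and shut, and the axes are right-handed (so a half turn about z gives the same grasp; the last joint's range is limited). The gripper opens to 85 mm and grips with 20 to 120 N. Pads are 22 mm wide; open, the fingers measure 114 mm over their backs; the gripper's body (76 mm by 85 mm) begins 54 mm behind the grasp point. The pads swing forward as they close: fully open they stand 13 mm farther back than shut.
Start: joints at [1.161, 0.417, -0.01, 1.614, 0.005, 1.111, -0.053], TCP at [0.225, -0.583, 0.231] pointing down, gripper open.
Joint ranges: [-2.81, 2.81], [-0.39, 2.02], [-1.27, 1.25], [0.06, 2.57], [-1.19, 4.33], [0.19, 2], [-2.82, 2.82]. Speed limits (rad/s): [1.89, 1.89, 2.39, 2.39, 3.01, 3.01, 3.01].

## Interface

Orientations are given as a rotation vector (axis times angle).
In Python, from cell import bot, imaging gives the robot as it stands.
- The arm moves only by the tool jog_arm, never from a script. Its argument "rows" is a list of rows, each a list of 7 numbers: the shift along the tool's x, y, z in cm, then the turn, a rotation vector about the tool's x, y, z in rad, then the opening in per cent of the stroke, from 0 (shut) to 100 (fully open). A call has exactly 10 rows; each row shifts and turns the commanded pose from where the row before left it, along the tool's axes as they then stand; what a row does not reach is not made up. A row lasts 1/12 s, in which the tool goes at most 41.7 mm and 7.16 degrees, less where a joint would pass 70% of its speed; a pose out of reach is approached as far as the arm can. A call is refused whole if a number of a shift passes 4.17 or a number of a turn 0.125, either way. A call with a gripper value outside its range is refused whole. The fingers move at their own pace and stop on an object; "force" is the grip in N (left out, the last holds). Time passes only in rows, so rows that do not move let the fingers close, or fill a call up. It gives the time, the measured TCP pose, the force and the opening at its end, in the units of the state.
- bot.observe(): the state, without advancing time (a new reading comes with each control period).
- imaging.get_image(name): name is "scene" or "top" or "wrist"; returns a dict with "frame" (420x560x3 uint8, red, green, blue), "mtx" (3x3 intrinsics, pixels), "T" (4x4, takes a point from camera to world coordinates). Camera axes: x right, y down, z forward; pixel columns grow to the right and rows downward; lengths in m; the calibration is good to about 2 mm. A picture is of the moment at which its call begins. There is no depth.
- bot.close_job(): hands the job in, once; it reports no verdict.
The state is a dict: "time": time; "joint_positions": joint angles; "qd": joint speeds; "effort": joint torques, N m; "eef_pos": TCP position; "tool_rot": TCP orientation; "contact_force": force on the tool from outside, world axes, zero at the start; "wrist_torque": the same for the moment, N m; "width": finger opening in m.
Only numpy, scipy, OpenCV 4.12 (cv2) and the standard library are available. Lean on these libraries where they do the work, as an engineer would, in place of code of your own. Each camera call takes 0.05 s, during which the arm holds its last target. There are 200 camera calls.

## Working session

There is one attempt and no reset: what is moved stays moved. The work goes in short steps, Python scripts to look and compute and a tool call to move; the robot and the scene stay as the last step left them, time stands still between calls to the robot, and variables do not carry over. Pictures are saved under pics/ and viewed, about 8 in all and at most 12, crops included, and the job is handed in when it is done.

Besides the shell and the picture viewer there is one more tool, called by a JSON object that holds its "api" and its "payload". jog_arm: Moves the arm, as the interface text tells. Its arguments: {"type":"object","properties":{"rows":{"type":"array"},"force":{"type":"number"}},"required":["rows"]}

```bash
mkdir -p pics; ls; python3 - <<'E'
from cell import bot, imaging
import cv2,numpy as np
print(bot.observe())
for n in ["scene","top"]:
    d=imaging.get_image(n); cv2.imwrite(f"pics/{n}0.png",d["frame"][:,:,::-1]); np.savez(f"{n}0.npz",**d); print(n,d["mtx"],d["T"])
E
```

```text
pics
{'time': 0.0, 'joint_positions': array([ 1.16147694,  0.41798359, -0.01033353,  1.61419738,  0.00471468,
        1.1106541 , -0.05303553]), 'qd': array([ 3.52018285e-04,  1.81575651e-04,  9.15391046e-06,  1.11952918e-04,
       -1.79923979e-04,  5.51891712e-04,  1.20754462e-04]), 'effort': array([ 2.23998875e-03, -8.64437485e+01,  6.80112485e-01, -4.34901559e+01,
        1.90897513e-02,  7.36381538e-03,  4.63319145e-05]), 'eef_pos': array([ 0.22461681, -0.58287067,  0.23064436]), 'tool_rot': array([-2.58972663e+00,  1.77737821e+00,  1.65492921e-03]), 'contact_force': array([-1.10214825, -0.24620977,  0.27102798]), 'wrist_torque': array([0.00615428, 0.00371415, 0.04197038]), 'width': 0.08567296029836509}
scene [[434.36762345   0.         283.25661162]
 [  0.         434.36762345 211.23472017]
 [  0.           0.           1.        ]] [[-0.80854832  0.49918131 -0.31155679  1.00058984]
 [ 0.58831138  0.67515446 -0.44503504  0.57864397]
 [-0.01180422 -0.54312474 -0.83956905  1.2667729 ]
 [ 0.          0.          0.          1.        ]]
top [[458.18238451   0.         276.490441  ]
 [  0.         458.18238451 209.02964811]
 [  0.           0.           1.        ]] [[-2.05856844e-03 -9.87701776e-01  1.56336064e-01  3.87086740e-01]
 [-9.99975284e-01  9.82217320e-04 -6.96179590e-03  1.57251845e-03]
 [ 6.72262218e-03 -1.56346531e-01 -9.87679385e-01  1.20225140e+00]
 [ 0.00000000e+00  0.00000000e+00  0.00000000e+00  1.00000000e+00]]
```

View pics/top0.png

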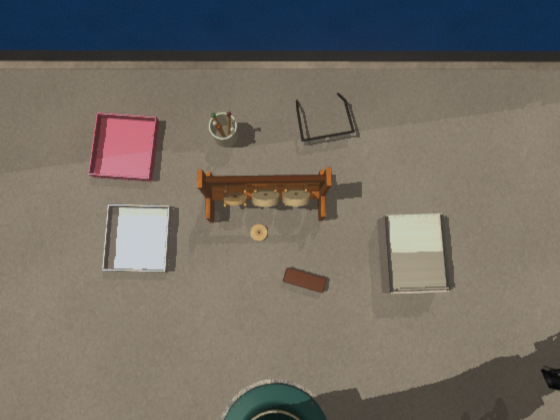

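View pics/scene0.png

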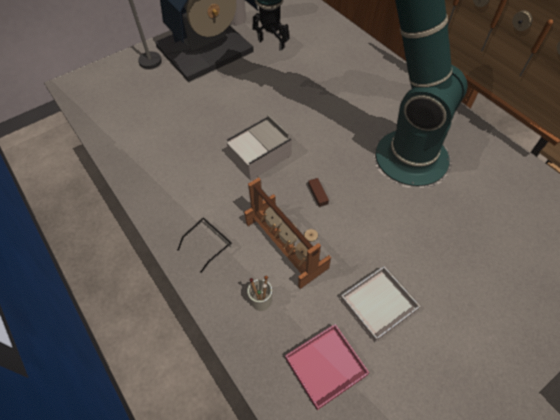

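The top view shows the rack at about (265,190) with the smaller disc at its left place (235,198) and the two felts at (265,197) and (296,198). The bin is at (416,253), the white tray at (138,238) and the pink decoy at (125,147). A small decoy disc lies at (258,232), and the compound bar at (305,280). Next I'll enlarge the rack and bin to measure their corners.

```bash
python3 - <<'E'
import cv2,numpy as np
f=np.load("top0.npz")["frame"][:,:,::-1]
a=cv2.resize(f[155:305,190:340],(800,800),interpolation=cv2.INTER_CUBIC)[:600]  # rows155-267, x5.333
b=cv2.resize(f[205:300,380:455],(375,475),interpolation=cv2.INTER_CUBIC) # x5
c=cv2.resize(f[200:278,100:175],(375,390),interpolation=cv2.INTER_CUBIC) # x5
cv2.imwrite("pics/rack.png",a)
o=np.zeros((475,760,3),np.uint8);o[:475,:375]=b;o[:390,385:]=c
cv2.imwrite("pics/bt.png",o)
E
```

```text
(no output)
```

View pics/rack.png

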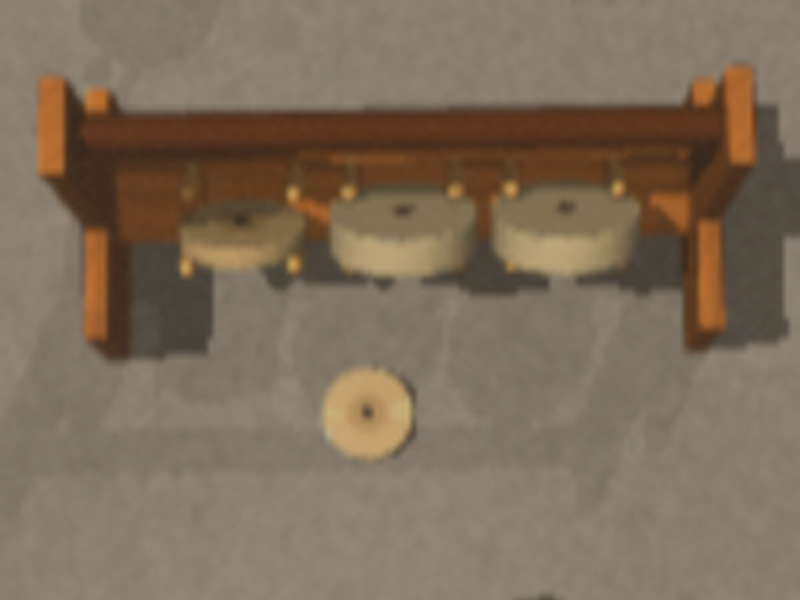

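View pics/bt.png

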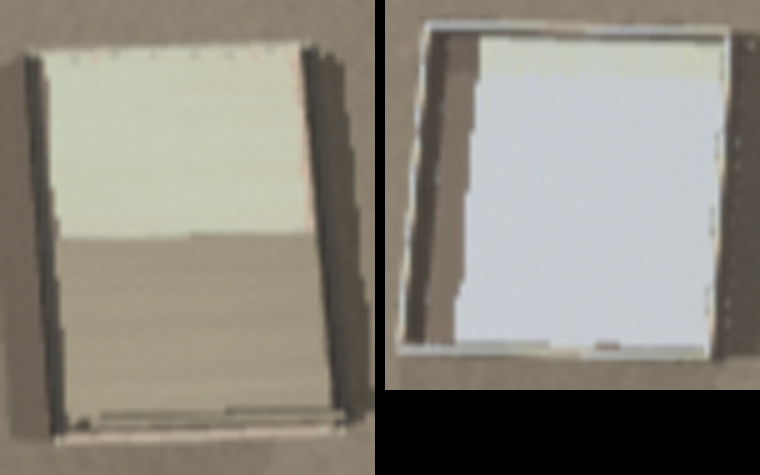

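The rack crop shows the bar ends at crop (84,132) and (722,125), and the wheel places at columns 240, 402 and 565. The bin rim corners are at crop (28,52), (314,42), (345,431) and (55,438). I'll fit the poses from these points.

```bash
cat > h.py <<'E'
import numpy as np, cv2
from scipy.optimize import least_squares
from scipy.spatial.transform import Rotation as R
def proj(P,d):
    T=np.linalg.inv(d["T"]); p=np.atleast_2d(P)@T[:3,:3].T+T[:3,3]; q=p@d["mtx"].T; return q[:,:2]/q[:,2:]
def w(p,L):
    c,s=np.cos(p[2]),np.sin(p[2]); L=np.atleast_2d(np.array(L,float)); return np.c_[p[0]+c*L[:,0]-s*L[:,1],p[1]+s*L[:,0]+c*L[:,1],L[:,2]]
def fit(L,px,d,x0):
    r=least_squares(lambda p:(proj(w(p,L),d)-px).ravel(),x0); return r.x,r.fun.reshape(-1,2).round(1)
def unc(c,s,o): return (np.array(c,float)+.5)/s-.5+np.array(o)
E
python3 - <<'E'
from h import *
d=dict(np.load("top0.npz"))
for n,L,c,s,o,x0 in [
 ("bin",[[.095,.07,.09],[.095,-.07,.09],[-.095,-.07,.086],[-.095,.07,.086]],[[28,52],[314,42],[345,431],[55,438]],5,(380,205),[.35,-.3,0]),
 ("tray",[[.085,.08,.035],[.085,-.08,.035],[-.085,-.08,.035],[-.085,.08,.035]],[[40,22],[345,30],[327,357],[15,350]],5,(100,200),[.35,.3,0]),
 ("rack",[[.012,.137,.192],[.012,-.137,.192]],[[84,132],[722,125]],16/3,(190,155),[.5,0,0])]:
    p,r=fit(L,unc(c,s,o),d,x0); print(n,p.round(4),r.tolist())
    if n=="rack":
        for y in (.076,0,-.076):
            for z,x in((.045,0),(.103,-.0391)): print(y,(proj(w(p,[[x,y,z]]),d)-np.array([190,155]))*16/3, w(p,[[x,y,z]]).round(3))
E
```

```text
bin [ 0.4567 -0.3469  0.0299] [[0.3, -0.6], [-0.2, -0.3], [-0.0, 0.2], [-0.0, 0.7]]
tray [ 0.4996  0.3517 -0.0225] [[-0.4, -0.4], [0.7, -0.7], [0.4, 0.4], [-0.7, 0.5]]
rack [0.6044 0.0196 0.0107] [[-0.9, -0.0], [0.9, -0.0]]
0.076 [[248.88205531 220.05589785]] [[0.604 0.096 0.045]]
0.076 [[238.73041051 281.06351421]] [[0.564 0.095 0.103]]
0 [[406.7941511  218.27645104]] [[0.604 0.02  0.045]]
0 [[405.63936929 279.14682095]] [[0.565 0.019 0.103]]
-0.076 [[564.53035312 216.49898631]] [[ 0.605 -0.056  0.045]]
-0.076 [[572.35183393 277.23238412]] [[ 0.566 -0.057  0.103]]
```

The wheel rims predicted by the fit match the picture to 1–2 mm. I'll write a waypoint helper and move to the pre-grasp for the disc.

```bash
cat > g.py <<'E'
from h import *
from cell import bot
RACK=np.array([.6044,.0203,.0107]); BIN=np.array([.4567,-.3469,.0299]); TRAY=np.array([.4996,.3517,-.0225])
def tool(yaw,tilt): # yaw of tool x, tilt outwards
    return R.from_euler('z',yaw)*R.from_matrix(np.diag([1.,-1,-1]))*R.from_euler('y',tilt)
TILT=np.radians(34)
def rackpt(y,u,n=0): # along slope u, normal n
    s,c=np.sin(TILT),np.cos(TILT); return w(RACK,[[-u*s+n*c,y,.045+u*c+n*s]])[0]
def plan(pos,rot,n,start=None):
    o=bot.observe(); p0,r0=start or (o["eef_pos"],R.from_rotvec(o["tool_rot"]))
    rv=(r0.inv()*rot).as_rotvec(); dp=np.array(pos)-p0
    print("from",p0.round(4),"dist mm",(1e3*np.linalg.norm(dp)).round(1),"rv",rv.round(3),"tool-shift cm",(r0.inv().apply(dp)*100).round(2))
    for i in range(n):
        ri=r0*R.from_rotvec(rv*i/n); print((ri.inv().apply(dp/n)*100).round(2).tolist()+(rv/n).round(3).tolist())
    return np.array(pos),rot
E
python3 - <<'E'
from g import *
a=plan([.36,.0,.26],tool(.0107,.3),20)
plan(rackpt(.076,.13),tool(.0107,TILT),10,a)
E
```

```text
from [ 0.2246 -0.5829  0.2307] dist mm 599.2 rv [ 0.181  0.263 -1.204] tool-shift cm [-49.53 -33.59  -2.88]
[-2.48, -1.68, -0.14, 0.009, 0.013, -0.06]
[-2.37, -1.83, -0.16, 0.009, 0.013, -0.06]
[-2.25, -1.97, -0.17, 0.009, 0.013, -0.06]
[-2.13, -2.1, -0.18, 0.009, 0.013, -0.06]
[-1.99, -2.23, -0.19, 0.009, 0.013, -0.06]
[-1.85, -2.34, -0.2, 0.009, 0.013, -0.06]
[-1.71, -2.45, -0.2, 0.009, 0.013, -0.06]
[-1.55, -2.55, -0.2, 0.009, 0.013, -0.06]
[-1.39, -2.64, -0.19, 0.009, 0.013, -0.06]
[-1.23, -2.73, -0.18, 0.009, 0.013, -0.06]
[-1.06, -2.8, -0.17, 0.009, 0.013, -0.06]
[-0.89, -2.86, -0.16, 0.009, 0.013, -0.06]
[-0.71, -2.91, -0.15, 0.009, 0.013, -0.06]
[-0.54, -2.94, -0.13, 0.009, 0.013, -0.06]
[-0.36, -2.97, -0.11, 0.009, 0.013, -0.06]
[-0.18, -2.99, -0.08, 0.009, 0.013, -0.06]
[0.01, -3.0, -0.06, 0.009, 0.013, -0.06]
[0.19, -2.99, -0.03, 0.009, 0.013, -0.06]
[0.37, -2.97, 0.0, 0.009, 0.013, -0.06]
[0.54, -2.95, 0.03, 0.009, 0.013, -0.06]
from [0.36 0.   0.26] dist mm 223.2 rv [0.    0.293 0.   ] tool-shift cm [13.25 -9.37 15.32]
[1.33, -0.94, 1.53, 0.0, 0.029, 0.0]
[1.28, -0.94, 1.57, 0.0, 0.029, 0.0]
[1.23, -0.94, 1.61, 0.0, 0.029, 0.0]
[1.19, -0.94, 1.64, 0.0, 0.029, 0.0]
[1.14, -0.94, 1.68, 0.0, 0.029, 0.0]
[1.09, -0.94, 1.71, 0.0, 0.029, 0.0]
[1.04, -0.94, 1.74, 0.0, 0.029, 0.0]
[0.99, -0.94, 1.77, 0.0, 0.029, 0.0]
[0.93, -0.94, 1.8, 0.0, 0.029, 0.0]
[0.88, -0.94, 1.83, 0.0, 0.029, 0.0]
```

{"api": "jog_arm", "payload": {"rows": [[-2.5,-1.7,-0.15,0.009,0.013,-0.06,100],[-2.4,-1.8,-0.15,0.009,0.013,-0.06,100],[-2.3,-2.0,-0.2,0.009,0.013,-0.06,100],[-2.1,-2.1,-0.2,0.009,0.013,-0.06,80],[-2.0,-2.2,-0.2,0.009,0.013,-0.06,70],[-1.9,-2.3,-0.2,0.009,0.013,-0.06,60],[-1.7,-2.5,-0.2,0.009,0.013,-0.06,60],[-1.5,-2.6,-0.2,0.009,0.013,-0.06,60],[-1.4,-2.6,-0.2,0.009,0.013,-0.06,60],[-1.2,-2.7,-0.2,0.009,0.013,-0.06,60]]}}

```text
time: 0.93
eef_pos: [0.2924, -0.2899, 0.2464]
tool_rot: [-2.992, 0.924, -0.245]
contact_force: [1.4, -0.0, -0.1]
width: 0.0513
```

{"api": "jog_arm", "payload": {"rows": [[-1.1,-2.8,-0.2,0.009,0.013,-0.06,60],[-0.9,-2.9,-0.15,0.009,0.013,-0.06,60],[-0.7,-2.9,-0.15,0.009,0.013,-0.06,60],[-0.5,-2.9,-0.1,0.009,0.013,-0.06,60],[-0.4,-3.0,-0.1,0.009,0.013,-0.06,60],[-0.2,-3.0,-0.1,0.009,0.013,-0.06,60],[0,-3.0,-0.1,0.009,0.013,-0.06,60],[0.2,-3.0,0,0.009,0.013,-0.06,60],[0.4,-3.0,0,0.009,0.013,-0.06,60],[0.5,-3.0,0,0.009,0.013,-0.06,60]]}}

```text
time: 1.77
eef_pos: [0.3606, 0.0028, 0.2616]
tool_rot: [-3.106, -0.015, -0.466]
contact_force: [0.8, -0.7, 0.9]
width: 0.0514
```

```bash
python3 - <<'E'
from g import *
plan(rackpt(.0755,.13),tool(.0107,TILT),10); print(bot.observe()["joint_positions"].round(2))
E
```

```text
from [0.3606 0.0028 0.2616] dist mm 222.2 rv [ 0.001  0.295 -0.001] tool-shift cm [13.17 -9.07 15.42]
[1.32, -0.91, 1.54, 0.0, 0.03, -0.0]
[1.27, -0.91, 1.58, 0.0, 0.03, -0.0]
[1.22, -0.91, 1.62, 0.0, 0.03, -0.0]
[1.18, -0.91, 1.65, 0.0, 0.03, -0.0]
[1.13, -0.91, 1.69, 0.0, 0.03, -0.0]
[1.08, -0.91, 1.72, 0.0, 0.03, -0.0]
[1.02, -0.91, 1.75, 0.0, 0.03, -0.0]
[0.97, -0.9, 1.78, 0.0, 0.03, -0.0]
[0.92, -0.9, 1.81, 0.0, 0.03, -0.0]
[0.87, -0.9, 1.84, 0.0, 0.03, -0.0]
[ 0.66 -0.35 -0.61  2.33 -0.29  0.82  0.23]
```

{"api": "jog_arm", "payload": {"rows": [[1.3,-0.9,1.55,0,0.03,0,60],[1.3,-0.9,1.6,0,0.03,0,60],[1.2,-0.9,1.6,0,0.03,0,60],[1.2,-0.9,1.65,0,0.03,0,60],[1.1,-0.9,1.7,0,0.03,0,60],[1.1,-0.9,1.7,0,0.03,0,60],[1.0,-0.9,1.75,0,0.03,0,60],[1.0,-0.9,1.8,0,0.03,0,60],[0.9,-0.9,1.8,0,0.03,0,60],[0.9,-0.9,1.85,0,0.025,0,60]]}}

```text
time: 2.6
eef_pos: [0.4907, 0.0646, 0.1727]
tool_rot: [3.022, 0.0, 0.796]
contact_force: [0.3, -1.6, 0.0]
width: 0.0511
```

```bash
python3 - <<'E'
from g import *
from cell import imaging
plan(rackpt(.0755,.029),tool(.0107,TILT),1); print(bot.observe()["joint_positions"].round(2))
d=imaging.get_image("wrist"); np.savez("w1.npz",**d); f=d["frame"][:,:,::-1].copy()
for y,r in((.0755,.03),(0,.035),(-.0755,.035)):
    for u,n in((0,0),(2*r,0)):
        q=proj(rackpt(y,u,n),d)[0]; print(q.round()); cv2.circle(f,tuple(int(v) for v in q),3,(0,0,255),-1) if abs(q).max()<1e4 else 0
    for a in np.linspace(0,6.28,40):
        q=proj(rackpt(y+r*np.sin(a),r-r*np.cos(a),.005 if r==.03 else .009),d)[0]
        cv2.circle(f,tuple(int(v) for v in q),1,(255,0,0),-1) if abs(q).max()<1e4 else 0
q=proj(rackpt(.0755,.029),d)[0];print(q)
cv2.imwrite("pics/w1.png",f)
E
```

```text
from [0.4907 0.0646 0.1727] dist mm 145.1 rv [ 0.021  0.078 -0.004] tool-shift cm [ 3.33 -3.31 13.73]
[3.33, -3.31, 13.73, 0.021, 0.078, -0.004]
[ 0.68  0.14 -1.01  2.32  0.87  0.37 -1.06]
[310. 157.]
[313. 167.]
[308. 224.]
[310. 253.]
[307. 283.]
[308. 323.]
[311.27386385 161.13053709]
```

View pics/w1.png

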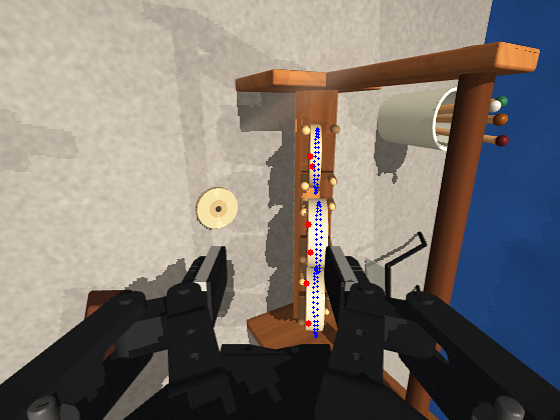

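The wrist view shows the disc edge-on at about (316,160) between its pegs, and the felts at (316,235) and (316,300). All of them sit right of my predicted mid-plane (308–311), so the rack may be several mm off along the wheel normal. The last move also fell short because of speed limits, so I'll finish it and measure from closer.

```bash
python3 - <<'E'
from g import *
plan(rackpt(.0755,.11),tool(.0107,TILT),1)
E
```

```text
from [0.4921 0.0657 0.1719] dist mm 68.1 rv [ 0.021  0.076 -0.004] tool-shift cm [ 2.59 -3.02  5.53]
[2.59, -3.02, 5.53, 0.021, 0.076, -0.004]
```

{"api": "jog_arm", "payload": {"rows": [[0.3,-0.4,0.7,0.003,0.01,0,60],[0.3,-0.4,0.7,0.003,0.01,0,60],[0.3,-0.4,0.7,0.003,0.01,0,60],[0.3,-0.4,0.7,0.003,0.01,0,60],[0.3,-0.4,0.7,0.003,0.01,0,60],[0.3,-0.4,0.7,0.003,0.01,0,60],[0.3,-0.4,0.7,0.003,0.01,0,60],[0.2,-0.2,0.5,0,0.006,0,60],[0,0,0,0,0,0,60],[0,0,0,0,0,0,60]]}}

```text
time: 3.48
eef_pos: [0.5376, 0.0946, 0.1387]
tool_rot: [-3.003, -0.012, -0.911]
contact_force: [-0.0, 0.3, 0.4]
width: 0.0513
```

```bash
python3 - <<'E'
from g import *
from cell import imaging
plan(rackpt(.0755,.029),tool(.0107,TILT),1); print(bot.observe()["joint_positions"].round(2))
d=imaging.get_image("wrist"); np.savez("w2.npz",**d); f=d["frame"][:,:,::-1].copy()
c=cv2.resize(f[60:330,230:400],(510,810)[:2],interpolation=cv2.INTER_CUBIC)
c=c[:600]
for y,r in((.0755,.03),(0,.035)):
    print([proj(rackpt(y,u,n),d)[0].round(1).tolist() for u,n in((0,0),(2*r,0),(r,0),(r,.01),(r,-.01))])
print(d["T"].round(3))
cv2.imwrite("pics/w2.png",c)
E
```

```text
from [0.5376 0.0946 0.1387] dist mm 85.6 rv [ 0.     0.004 -0.003] tool-shift cm [ 0.27 -0.05  8.56]
[0.27, -0.05, 8.56, 0.0, 0.004, -0.003]
[ 0.4   0.31 -0.81  2.29  1.47  0.39 -1.66]
[[279.5, 200.7], [280.3, 223.2], [279.8, 210.6], [292.2, 210.5], [267.4, 210.6]]
[[279.5, 275.0], [280.4, 322.6], [279.9, 295.7], [291.5, 295.7], [268.3, 295.7]]
[[ 0.832 -0.151  0.535  0.457]
 [ 0.004 -0.961 -0.277  0.165]
 [ 0.555  0.233 -0.798  0.257]
 [ 0.     0.     0.     1.   ]]
```

View pics/w2.png

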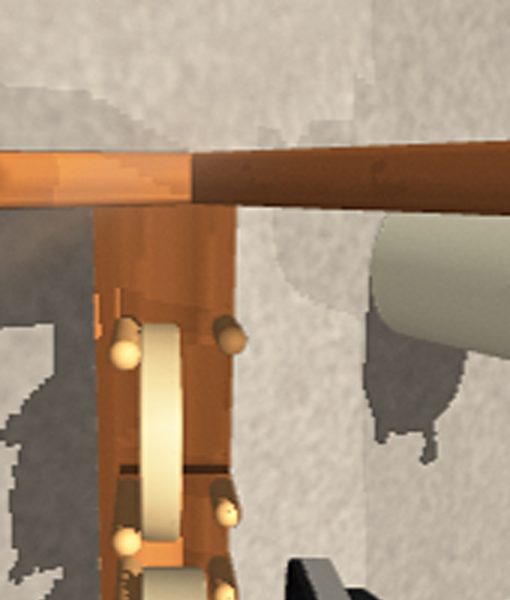

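The crop shows the disc at crop columns 140–182 and the felt at 140–207, both with the same lower face because they lean on the lower pegs. I'll check the y offset by fitting each silhouette.

```bash
python3 - <<'E'
from g import *
d=dict(np.load("w2.npz")); a=np.linspace(0,6.28,200)
for dy in (0,.002,.004,.006):
    q=np.array([proj(rackpt(.0755+dy+.03*np.sin(t),.03-.03*np.cos(t),.003),d)[0] for t in a]); print(dy,q[:,1].min(),q[:,1].max(),q[:,0].mean())
E
```

```text
0 173.20732341863257 248.0870115488882 283.57753429725324
0.002 170.71709105818147 245.76931731577497 283.585664024726
0.004 168.20807458279472 243.44034899053028 283.5938338771763
0.006 165.68341996230475 241.10002411077764 283.60204415466507
```

{"api": "jog_arm", "payload": {"rows": [[0.1,-0.1,1.0,0,0,0,60],[0.1,-0.1,1.0,0,0,0,60],[0.1,-0.1,1.0,0,0,0,60],[0.1,-0.05,1.0,0,0,0,60],[0.1,0,1.0,0,0,0,60],[0.05,0,1.0,0,0,0,60],[0,0,1.0,0,0,0,60],[0,0,1.0,0,0,0,60],[0,0,0.7,0,0,0,60],[0,0,0,0,0,0,60]]}}

```text
time: 4.37
eef_pos: [0.591, 0.0982, 0.0689]
tool_rot: [-3.003, -0.01, -0.911]
contact_force: [-0.5, -0.6, -0.3]
width: 0.051
```

{"api": "jog_arm", "payload": {"rows": [[0,0,0,0,0,0,20],[0,0,0,0,0,0,10],[0,0,0,0,0,0,0],[0,0,0,0,0,0,0],[0,0,0,0,0,0,0],[0,0,0,0,0,0,0],[0,0,0,0,0,0,0],[0,0,0,0,0,0,0],[0,0,0,0,0,0,0],[0,0,0,0,0,0,0]], "force": 40}}

```text
time: 5.2
eef_pos: [0.5912, 0.0988, 0.0698]
tool_rot: [-3.002, -0.012, -0.914]
contact_force: [-1.5, -0.8, 5.4]
width: 0.0091
```

```bash
python3 - <<'E'
from g import *
s=plan(rackpt(.0755,.12),tool(.0107,TILT),1)
o=bot.observe(); print(o["joint_positions"].round(2),o["width"],o["contact_force"])
s=plan(w(TRAY,[[-.03,0,.2]])[0],tool(.0107,TILT),1,s)
s=plan(w(TRAY,[[-.0,0,.05]])[0],tool(.0107,TILT),1,s)
E
```

```text
from [0.5912 0.0988 0.0698] dist mm 92.6 rv [ 0.     0.003 -0.003] tool-shift cm [-0.38  0.32 -9.25]
[-0.38, 0.32, -9.25, 0.0, 0.003, -0.003]
[ 0.33  0.56 -0.74  2.2   1.82  0.49 -1.9 ] 0.009068185806084761 [-1.4730519  -0.79497029  5.44326884]
from [0.5365 0.0951 0.1445] dist mm 271.6 rv [0. 0. 0.] tool-shift cm [ -2.21 -25.8   -8.19]
[-2.21, -25.8, -8.19, 0.0, 0.0, 0.0]
from [0.4696 0.3524 0.2   ] dist mm 153.0 rv [0. 0. 0.] tool-shift cm [-5.9   0.1  14.11]
[-5.9, 0.1, 14.11, 0.0, 0.0, 0.0]
```

Gripped: the opening reads 9.1 mm on the 10 mm disc. I'll pull out along the slope and carry it to the tray at the same tilt.

{"api": "jog_arm", "payload": {"rows": [[0,0,-0.8,0,0,0,0],[0,0,-1.2,0,0,0,0],[0,0,-1.5,0,0,0,0],[0,0,-1.5,0,0,0,0],[0,0,-1.5,0,0,0,0],[0,0,-1.5,0,0,0,0],[0,0,-1.5,0,0,0,0],[0,0,-1.5,0,0,0,0],[0,0,-1.5,0,0,0,0],[0,-0.5,-1.5,0,0,0,0]]}}

```text
time: 6.03
eef_pos: [0.512, 0.1026, 0.1863]
tool_rot: [-3.003, -0.011, -0.913]
contact_force: [0.8, 0.3, 0.1]
width: 0.0095
```

{"api": "jog_arm", "payload": {"rows": [[0,-1.5,-1.0,0,0,0,0],[0,-2.0,-1.0,0,0,0,0],[0,-2.8,-0.5,0,0,0,0],[0,-2.8,0,0,0,0,0],[0,-2.8,0,0,0,0,0],[0,-2.8,0,0,0,0,0],[0,-2.8,0,0,0,0,0],[0,-2.8,0,0,0,0,0],[0,-2.8,0,0,0,0,0],[0,-2.0,0,0,0,0,0]]}}

```text
time: 6.87
eef_pos: [0.4959, 0.3561, 0.2069]
tool_rot: [-3.002, -0.014, -0.911]
contact_force: [-0.1, 0.4, 0.9]
width: 0.0092
```

```bash
python3 - <<'E'
from g import *
s=plan([.503,.352,.037],tool(.0107,TILT),1)
o=bot.observe(); print(o["joint_positions"].round(2),o["width"],o["contact_force"])
E
```

```text
from [0.4959 0.3561 0.2069] dist mm 170.1 rv [-0.001  0.004 -0.002] tool-shift cm [-8.86  0.45 14.51]
[-8.86, 0.45, 14.51, -0.001, 0.004, -0.002]
[-0.07  0.42 -0.99  2.01  1.19  0.9  -1.75] 0.009248396940809043 [-0.13918809  0.3599301   0.94219402]
```

{"api": "jog_arm", "payload": {"rows": [[-0.9,0,1.5,0,0,0,0],[-1.0,0.05,1.7,0,0,0,0],[-1.1,0.05,1.8,0,0,0,0],[-1.1,0.05,1.8,0,0,0,0],[-1.1,0.05,1.8,0,0,0,0],[-1.1,0.05,1.8,0,0,0,0],[-1.1,0.05,1.8,0,0,0,0],[-0.8,0.05,1.2,0,0,0,0],[-0.6,0.05,0.9,0,0,0,0],[0,0,0.1,0,0,0,0]]}}

```text
time: 7.7
eef_pos: [0.5029, 0.3493, 0.0364]
tool_rot: [-3.005, -0.013, -0.909]
contact_force: [-0.3, 0.0, 0.1]
width: 0.009
```

{"api": "jog_arm", "payload": {"rows": [[0,0,0,0,0,0,0],[0,0,0,0,0,0,15],[0,0,0,0,0,0,25],[0,0,0,0,0,0,30],[0,0,0,0,0,0,30],[0,0,0,0,0,0,30],[0,0,-0.5,0,0,0,30],[0,0,-1.0,0,0,0,30],[0,0,-1.5,0,0,0,30],[0,0,-2.0,0,0,0,30]]}}

```text
time: 8.53
eef_pos: [0.4755, 0.3495, 0.0803]
tool_rot: [-3.003, -0.011, -0.912]
contact_force: [-0.0, 0.0, -0.1]
width: 0.0256
```

{"api": "jog_arm", "payload": {"rows": [[0,0,-2.5,0,0,0,50],[0,0,-2.5,0,0,0,60],[0,0,-2.5,0,0,0,60],[0,0,-2.5,0,0,0,60],[0.5,1,-2.5,0,0,0,60],[1,2,-1.0,0,0,0,60],[1,3,0,0,0,0,60],[1,3,0,0,0,0,60],[1,3,0,0,0,0,60],[1,3,0,0,0,0,60]]}}

```text
time: 9.37
eef_pos: [0.4478, 0.1983, 0.2232]
tool_rot: [-3.002, -0.013, -0.916]
contact_force: [-0.1, 0.3, -0.5]
width: 0.0515
```

```bash
python3 - <<'E'
from g import *
from cell import imaging
s=plan(rackpt(.0755-.0755,.14,.0065),tool(.0107,TILT),1)
print(bot.observe()["joint_positions"].round(2))
d=imaging.get_image("top"); f=d["frame"][:,:,::-1]
a=cv2.resize(f[200:278,100:175],(375,390)); b=cv2.resize(f[160:240,190:340],(375*2//2,200))
o=np.zeros((390,760,3),np.uint8);o[:,:375]=a;o[:200,385:]=b
cv2.imwrite("pics/t2.png",o)
E
```

```text
from [0.4478 0.1983 0.2232] dist mm 205.9 rv [ 0.     0.001 -0.002] tool-shift cm [ 3.55 17.96  9.43]
[3.55, 17.96, 9.43, 0.0, 0.001, -0.002]
[ 0.35 -0.   -1.03  2.3   0.81  0.5  -1.34]
```

View pics/t2.png

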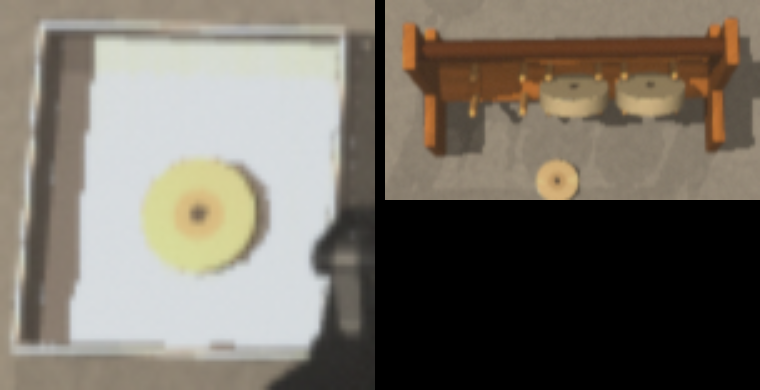

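The disc lies flat in the tray at crop (198,215). Both felts are still in the middle and right places. Next is the right-hand felt.

```bash
python3 - <<'E'
from g import *
s=plan(rackpt(-.0725,.15,.0065),tool(.0107,TILT),1)
s=plan(rackpt(-.0725,.038,.0065),tool(.0107,TILT),1,s)
E
```

```text
from [0.4492 0.1928 0.2236] dist mm 262.7 rv [ 0.005  0.001 -0.   ] tool-shift cm [ 3.38 24.62  8.51]
[3.38, 24.62, 8.51, 0.005, 0.001, -0.0]
from [ 0.5267 -0.053   0.173 ] dist mm 112.0 rv [0. 0. 0.] tool-shift cm [ 0.   0.  11.2]
[0.0, 0.0, 11.2, 0.0, 0.0, 0.0]
```

{"api": "jog_arm", "payload": {"rows": [[0,2.5,0,0,0,0,60],[0.2,2.5,0.4,0,0,0,60],[0.4,2.5,1.0,0,0,0,60],[0.4,2.5,1.0,0,0,0,60],[0.4,2.5,1.0,0,0,0,60],[0.4,2.5,1.0,0,0,0,60],[0.4,2.5,1.0,0,0,0,60],[0.4,2.5,1.0,0,0,0,60],[0.4,2.5,1.0,0,0,0,60],[0.4,2.1,1.0,0,0,0,60]]}}

```text
time: 10.25
eef_pos: [0.5141, -0.0169, 0.1767]
tool_rot: [3.007, 0.019, 0.907]
contact_force: [0.8, 0.4, -1.0]
width: 0.0513
```

```bash
python3 - <<'E'
from g import *
from cell import imaging
s=plan(rackpt(-.0725,.038,.0065),tool(.0107,TILT),1)
print(bot.observe()["joint_positions"].round(2))
d=imaging.get_image("wrist"); np.savez("w3.npz",**d)
f=d["frame"]; a=np.linspace(0,6.28,200)
for dy in (0,.003,.006):
    q=np.array([proj(rackpt(-.0755+dy+.035*np.sin(t),.035-.035*np.cos(t),.0065),d)[0] for t in a]); print(dy,q[:,1].min(),q[:,1].max(),q[:,0].min(),q[:,0].max())
for r in range(150,345,6): print(r,"".join("#" if (f[r,c].min()>135 and np.ptp(f[r,c].astype(int))<95) else "." for c in range(240,330)))
E
```

```text
from [ 0.5141 -0.0169  0.1767] dist mm 127.4 rv [0.004 0.007 0.003] tool-shift cm [ 0.88  3.58 12.2 ]
[0.88, 3.58, 12.2, 0.004, 0.007, 0.003]
[ 0.9   0.15 -0.98  2.33  0.84  0.19 -0.81]
0 200.8208444917433 273.4014927740358 284.47791599506945 286.4849995012383
0.003 197.85125682680868 270.57711765428013 284.5042558733429 286.5254563927774
0.006 194.85560749182486 267.73660413807966 284.5307367596332 286.56618991853475
150 ###..................................######################.....##########################
156 .....................................######################.....##########################
162 .....................................######################.....##########################
168 .....................................######################.....##########################
174 .....................................#####################.......#########################
180 .....................................#####################.....##..#######################
186 .................................................#######.......###########################
192 .........
[... 1756 characters left out ...]
...................................
306 .............................................##############...............................
312 ###..........#####...........................#####################........................
318 ###################...........................###########################.................
324 ####################.........................####################################.........
330 #####################..........#########################################################..
336 ##########################################################################################
342 ##########################################################################################
```

The felt rows are 201–268 and columns 277–297. That agrees with y = −0.0725 and n ≈ 0.0075.

{"api": "jog_arm", "payload": {"rows": [[0.2,0.7,0.8,0,0.002,0,60],[0.2,0.7,0.8,0.002,0.002,0,60],[0.2,0.7,0.8,0.002,0.002,0.001,60],[0.2,0.8,0.8,0,0.001,0.001,60],[0.2,0.7,0.8,0,0,0.001,60],[0,0,0.8,0,0,0,60],[0,0,0.2,0,0,0,60],[0,0,0,0,0,0,60],[0,0,0,0,0,0,60],[0,0,0,0,0,0,60]]}}

```text
time: 11.13
eef_pos: [0.5506, -0.0531, 0.1405]
tool_rot: [-3.001, -0.013, -0.916]
contact_force: [0.2, -0.3, 0.6]
width: 0.051
```

```bash
python3 - <<'E'
from g import *
s=plan(rackpt(-.0725,.038,.0075),tool(.0107,TILT),1)
print(bot.observe()["joint_positions"].round(2))
E
```

```text
from [ 0.5506 -0.0531  0.1405] dist mm 71.7 rv [-0.     0.001 -0.002] tool-shift cm [-0.06 -0.03  7.17]
[-0.06, -0.03, 7.17, -0.0, 0.001, -0.002]
[ 0.83  0.32 -0.85  2.28  1.38  0.19 -1.23]
```

{"api": "jog_arm", "payload": {"rows": [[0,0,0.8,0,0,0,60],[0,0,0.9,0,0,0,60],[0,0,0.9,0,0,0,60],[0,0,0.9,0,0,0,60],[0,0,0.9,0,0,0,60],[0,0,0.9,0,0,0,60],[0,0,0.9,0,0,0,60],[0,0,0.9,0,0,0,60],[0,0,0,0,0,0,60],[0,0,0,0,0,0,60]]}}

```text
time: 11.97
eef_pos: [0.5901, -0.0529, 0.0812]
tool_rot: [-3.001, -0.011, -0.914]
contact_force: [-1.0, 0.2, -0.4]
width: 0.0512
```

{"api": "jog_arm", "payload": {"rows": [[0,0,0,0,0,0,30],[0,0,0,0,0,0,20],[0,0,0,0,0,0,10],[0,0,0,0,0,0,0],[0,0,0,0,0,0,0],[0,0,0,0,0,0,0],[0,0,0,0,0,0,0],[0,0,0,0,0,0,0],[0,0,0,0,0,0,0],[0,0,0,0,0,0,0]], "force": 90}}

```text
time: 12.8
eef_pos: [0.5904, -0.0531, 0.0816]
tool_rot: [-3.001, -0.012, -0.916]
contact_force: [-4.7, -0.7, 7.7]
width: 0.0163
```

```bash
python3 - <<'E'
from g import *
o=bot.observe();print(o["joint_positions"].round(2),(o["eef_pos"]-rackpt(-.0725,.038,.0075)).round(4))
s=(o["eef_pos"],R.from_rotvec(o["tool_rot"]))
print(tool(.0107,TILT).apply([0,0,1]))
# bin front pose: tool x along bin +-y
for yaw in (np.pi/2,-np.pi/2):
    print(yaw); plan(w(BIN,[[-.17,-.032,.17]])[0],tool(BIN[2]+yaw,0),1)
E
```

```text
[ 0.76  0.55 -0.82  2.22  1.87  0.32 -1.64] [ 0.0003 -0.0008  0.0009]
[ 0.55916089  0.00598325 -0.82903757]
1.5707963267948966
from [ 0.5904 -0.0531  0.0816] dist mm 457.0 rv [ 0.469 -0.461 -1.542] tool-shift cm [-20.37  32.82 -24.43]
[-20.37, 32.82, -24.43, 0.469, -0.461, -1.542]
-1.5707963267948966
from [ 0.5904 -0.0531  0.0816] dist mm 457.0 rv [-0.459 -0.467  1.499] tool-shift cm [-20.37  32.82 -24.43]
[-20.37, 32.82, -24.43, -0.459, -0.467, 1.499]
```

Felt gripped at 16.3 mm. I'll pull it out along the slope, then swing to the front of the bin with the tool vertical.

{"api": "jog_arm", "payload": {"rows": [[0,0,-0.8,0,0,0,0],[0,0,-1.2,0,0,0,0],[0,0,-1.3,0,0,0,0],[0,0,-1.3,0,0,0,0],[0,0,-1.3,0,0,0,0],[0,0,-1.3,0,0,0,0],[0,0,-1.3,0,0,0,0],[0,0,-1.3,0,-0.03,0,0],[0,0,-1.3,0,-0.03,0,0],[0,0,-1.3,0,-0.03,0,0]]}}

```text
time: 13.63
eef_pos: [0.5234, -0.0539, 0.1819]
tool_rot: [-3.038, -0.012, -0.79]
contact_force: [0.4, -1.4, -1.3]
width: 0.0164
```

```bash
python3 - <<'E'
from g import *
print(bot.observe()["joint_positions"].round(2),bot.observe()["width"])
s=plan([.40,-.10,.24],tool(-.5,.25),10)
s=plan(w(BIN,[[-.165,-.032,.19]])[0],tool(BIN[2]-np.pi/2,0),10,s)
E
```

```text
[ 1.22  0.3  -1.27  2.25  0.79  0.38 -0.63] 0.016362829397098985
from [ 0.5234 -0.0539  0.1819] dist mm 144.0 rv [-0.189 -0.253  0.473] tool-shift cm [ -7.98   4.51 -11.11]
[-0.8, 0.45, -1.11, -0.019, -0.025, 0.047]
[-0.8, 0.51, -1.08, -0.019, -0.025, 0.047]
[-0.8, 0.57, -1.05, -0.019, -0.025, 0.047]
[-0.8, 0.62, -1.02, -0.019, -0.025, 0.047]
[-0.8, 0.68, -0.99, -0.019, -0.025, 0.047]
[-0.79, 0.74, -0.95, -0.019, -0.025, 0.047]
[-0.77, 0.79, -0.92, -0.019, -0.025, 0.047]
[-0.76, 0.85, -0.88, -0.019, -0.025, 0.047]
[-0.74, 0.9, -0.85, -0.019, -0.025, 0.047]
[-0.72, 0.95, -0.81, -0.019, -0.025, 0.047]
from [ 0.4  -0.1   0.24] dist mm 307.5 rv [-0.13  -0.227  1.035] tool-shift cm [ 2.83 30.05  5.88]
[0.28, 3.01, 0.59, -0.013, -0.023, 0.104]
[0.6, 2.95, 0.62, -0.013, -0.023, 0.104]
[0.92, 2.86, 0.64, -0.013, -0.023, 0.104]
[1.23, 2.74, 0.65, -0.013, -0.023, 0.104]
[1.52, 2.59, 0.65, -0.013, -0.023, 0.104]
[1.79, 2.41, 0.65, -0.013, -0.023, 0.104]
[2.05, 2.21, 0.63, -0.013, -0.023, 0.104]
[2.28, 1.97, 0.61, -0.013, -0.023, 0.104]
[2.48, 1.72, 0.58, -0.013, -0.023, 0.104]
[2.66, 1.45, 0.55, -0.013, -0.023, 0.104]
```

{"api": "jog_arm", "payload": {"rows": [[-0.8,0.45,-1.1,-0.019,-0.025,0.047,0],[-0.8,0.5,-1.1,-0.019,-0.025,0.047,0],[-0.8,0.55,-1.05,-0.019,-0.025,0.047,0],[-0.8,0.6,-1.0,-0.019,-0.025,0.047,0],[-0.8,0.7,-1.0,-0.019,-0.025,0.047,0],[-0.8,0.75,-0.95,-0.019,-0.025,0.047,0],[-0.8,0.8,-0.9,-0.019,-0.025,0.047,0],[-0.75,0.85,-0.9,-0.019,-0.025,0.047,0],[-0.75,0.9,-0.85,-0.019,-0.025,0.047,0],[-0.7,0.95,-0.8,-0.019,-0.025,0.047,0]]}}

```text
time: 14.47
eef_pos: [0.3998, -0.1003, 0.2396]
tool_rot: [2.958, -0.757, 0.379]
contact_force: [-0.1, 0.4, -0.2]
width: 0.0162
```

```bash
python3 - <<'E'
from g import *
print(bot.observe()["joint_positions"].round(2),bot.observe()["width"])
s=plan(w(BIN,[[-.165,-.032,.19]])[0],tool(BIN[2]-np.pi/2,0),15)
E
```

```text
[ 1.37 -0.22 -1.12  2.23 -0.18  0.77 -0.15] 0.016232897448139362
from [ 0.3998 -0.1003  0.2396] dist mm 307.1 rv [-0.132 -0.232  1.034] tool-shift cm [ 2.83 30.    5.9 ]
[0.19, 2.0, 0.39, -0.009, -0.015, 0.069]
[0.33, 1.98, 0.41, -0.009, -0.015, 0.069]
[0.47, 1.95, 0.42, -0.009, -0.015, 0.069]
[0.61, 1.91, 0.43, -0.009, -0.015, 0.069]
[0.75, 1.86, 0.43, -0.009, -0.015, 0.069]
[0.88, 1.8, 0.44, -0.009, -0.015, 0.069]
[1.01, 1.73, 0.44, -0.009, -0.015, 0.069]
[1.13, 1.65, 0.43, -0.009, -0.015, 0.069]
[1.25, 1.56, 0.43, -0.009, -0.015, 0.069]
[1.36, 1.47, 0.42, -0.009, -0.015, 0.069]
[1.47, 1.37, 0.41, -0.009, -0.015, 0.069]
[1.56, 1.26, 0.4, -0.009, -0.015, 0.069]
[1.65, 1.14, 0.39, -0.009, -0.015, 0.069]
[1.73, 1.02, 0.37, -0.009, -0.015, 0.069]
[1.8, 0.9, 0.35, -0.009, -0.015, 0.069]
```

{"api": "jog_arm", "payload": {"rows": [[0.2,2.0,0.4,-0.009,-0.015,0.069,0],[0.3,2.0,0.4,-0.009,-0.015,0.069,0],[0.5,1.95,0.4,-0.009,-0.015,0.069,0],[0.6,1.9,0.4,-0.009,-0.015,0.069,0],[0.75,1.85,0.45,-0.009,-0.015,0.069,0],[0.9,1.8,0.45,-0.009,-0.015,0.069,0],[1.0,1.75,0.45,-0.009,-0.015,0.069,0],[1.1,1.65,0.4,-0.009,-0.015,0.069,0],[1.25,1.55,0.4,-0.009,-0.015,0.069,0],[1.35,1.45,0.4,-0.009,-0.015,0.069,0]]}}

```text
time: 15.3
eef_pos: [0.3286, -0.2901, 0.2067]
tool_rot: [2.571, -1.756, 0.139]
contact_force: [0.9, 0.2, -0.7]
width: 0.0161
```

{"api": "jog_arm", "payload": {"rows": [[1.45,1.35,0.4,-0.009,-0.015,0.069,0],[1.55,1.25,0.4,-0.009,-0.015,0.069,0],[1.65,1.15,0.4,-0.009,-0.015,0.069,0],[1.75,1.0,0.4,-0.009,-0.015,0.069,0],[1.8,0.9,0.35,-0.009,-0.015,0.069,0],[0,0,0,0,0,0,0],[0,0,0,0,0,0,0],[0,0,0,0,0,0,0],[0,0,0,0,0,0,0],[0,0,0,0,0,0,0]]}}

```text
time: 16.13
eef_pos: [0.2942, -0.383, 0.1908]
tool_rot: [2.254, -2.183, 0.01]
contact_force: [-0.5, -0.1, -0.3]
width: 0.0167
```

```bash
python3 - <<'E'
from g import *
from cell import imaging
print(bot.observe()["joint_positions"].round(2),bot.observe()["width"])
s=plan(w(BIN,[[-.155,-.032,.131]])[0],tool(BIN[2]-np.pi/2,0),1)
d=imaging.get_image("wrist"); np.savez("w4.npz",**d); f=d["frame"][:,:,::-1].copy()
for L in ([-.088,.06,.1175],[-.088,-.06,.1175],[-.095,.07,.086],[-.095,-.07,.086],[.095,.07,.09],[.095,-.07,.09],[-.003,.066,.09]):
    q=proj(w(BIN,[L]),d)[0]; print(L,q.round(1)); cv2.drawMarker(f,tuple(int(round(v)) for v in q),(0,0,255),0,9,1) if abs(q).max()<1e4 else 0
tc=bot.observe()["eef_pos"]
cv2.imwrite("pics/w4.png",cv2.resize(f,(784,588)))
E
```

```text
[ 1.61  0.32 -0.88  1.98  0.3   0.97 -0.96] 0.0166647775207193
from [ 0.2942 -0.383   0.1908] dist mm 60.4 rv [-0.002 -0.007  0.002] tool-shift cm [ 0.03 -0.84  5.98]
[0.03, -0.84, 5.98, -0.002, -0.007, 0.002]
[-0.088, 0.06, 0.1175] [143.6 112.5]
[-0.088, -0.06, 0.1175] [315.9 112.6]
[-0.095, 0.07, 0.086] [148.8 122.5]
[-0.095, -0.07, 0.086] [322.5 122.5]
[0.095, 0.07, 0.09] [ 108.6 -200.8]
[0.095, -0.07, 0.09] [ 337.7 -199.3]
[-0.003, 0.066, 0.09] [136.5 -13.2]
```

View pics/w4.png

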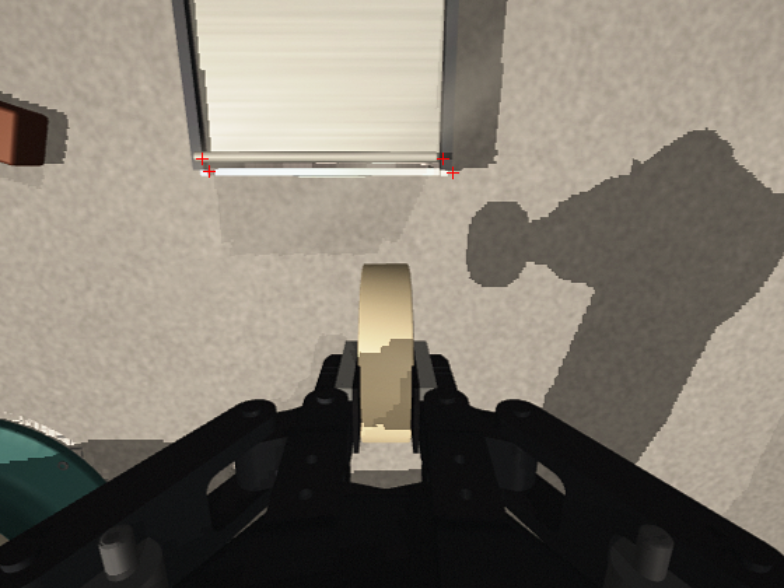

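The overlay markers land on the bin's corners and tab: tab line at row 157 and front wall at row 173, with the bin about 1.5 mm further to +y. The wheel hangs upright and centred in the jaws. I'll lower it and approach the tab.

{"api": "jog_arm", "payload": {"rows": [[0,-0.1,0.8,0,-0.001,0,0],[-0.05,-0.1,0.9,0,-0.001,0,0],[-0.05,-0.1,0.9,-0.001,-0.001,0,0],[0,-0.1,0.9,-0.001,-0.001,0.001,0],[0,-0.1,0.9,0,-0.001,0.001,0],[0,-0.1,0.9,0,-0.001,0,0],[0,-0.2,0.7,0,-0.001,0,0],[0,-0.8,0,0,0,0,0],[0,-1.0,0,0,0,0,0],[0,-0.6,0,0,0,0,0]]}}

```text
time: 17.02
eef_pos: [0.3278, -0.3818, 0.131]
tool_rot: [-2.253, 2.189, -0.001]
contact_force: [0.4, 0.9, 0.3]
width: 0.0162
```

{"api": "jog_arm", "payload": {"rows": [[0,-0.4,0,0,0,0,0],[0,-0.4,0,0,0,0,0],[0,-0.4,0,0,0,0,0],[0,-0.4,0,0,0,0,0],[0,-0.4,0,0,0,0,0],[0,-0.4,0,0,0,0,0],[0,-0.4,0,0,0,0,0],[0,-0.4,0,0,0,0,0],[0,-0.4,0,0,0,0,0],[0,-0.4,0,0,0,0,0]]}}

```text
time: 17.85
eef_pos: [0.3653, -0.381, 0.1307]
tool_rot: [2.251, -2.189, -0.003]
contact_force: [-9.8, 1.4, 9.2]
width: 0.0165
```

```bash
sed -i 's/BIN=np.array(\[.4567,-.3469/BIN=np.array([.4567,-.3454/' g.py; cat >> g.py <<'E'
def inbin():
    o=bot.observe(); c,s=np.cos(BIN[2]),np.sin(BIN[2]); d=o["eef_pos"]-[BIN[0],BIN[1],0]
    r=(R.from_euler('z',-BIN[2])); print("inbin mm",(1e3*r.apply(d)).round(1),"F",r.apply(o["contact_force"]).round(1),"T",o["wrist_torque"].round(2),"w",o["width"].round(4),"rot",(R.from_rotvec(o["tool_rot"]).inv()*tool(BIN[2]-np.pi/2,0)).as_rotvec().round(3))
E
python3 -c "
from g import *; inbin()"
```

```text
Traceback (most recent call last):
  File "g.py", line 18, in inbin
    r=(R.from_euler('z',-BIN[2])); print("inbin mm",(1e3*r.apply(d)).round(1),"F",r.apply(o["contact_force"]).round(1),"T",o["wrist_torque"].round(2),"w",o["width"].round(4),"rot",(R.from_rotvec(o["tool_rot"]).inv()*tool(BIN[2]-np.pi/2,0)).as_rotvec().round(3))
                                                                                                                                                          ^^^^^^^^^^^^^^^^
AttributeError: 'float' object has no attribute 'round'
```

Force is about −10 in x and +9 in z, more vertical than expected. I'll check from w4 where the wheel sits in the hand.

```bash
sed -i 's/o\["width"\].round(4)/round(float(o["width"]),4)/' g.py
python3 - <<'E'
from g import *
inbin(); print(bot.observe()["joint_positions"].round(2))
d=dict(np.load("w4.npz")); tcp=np.array([.2942,-.383,.1908]); r=tool(BIN[2]-np.pi/2,0); t=np.linspace(0,2*np.pi,720)
def ext(p,R0=.035):
    P=tcp+r.apply(np.c_[np.zeros(720),p[0]+R0*np.cos(t),p[1]+R0*np.sin(t)]); q=proj(P,d)[:,1]; return np.array([q.min(),q.max()])
for o in ([0,0],[0,.003],[0,-.005],[0,-.01]): print(o,ext(o))
print(least_squares(lambda p:ext(p)-[188.3,316.4],[0,.003]).x)
E
```

```text
inbin mm [-92.4 -32.8 130.7] F [-9.8  1.7  9.2] T [ 0.25  2.62 -0.01] w 0.0165 rot [ 0.002  0.    -0.002]
[ 1.39  0.49 -0.8   1.92  0.44  0.91 -1.18]
[0, 0] [192.74999613 330.22336263]
[0, 0.003] [191.40622809 326.05874787]
[0, -0.005] [195.1009257  337.58012224]
[0, -0.01] [197.60200577 345.50781501]
[3.63613108e-05 1.05256901e-02]
```

The fit puts the wheel centre about 10 mm beyond the TCP, so its bottom was rubbing the front wall. I'll raise 6 mm and carry on pushing.

{"api": "jog_arm", "payload": {"rows": [[0,0,-0.2,0,0,0,0],[0,0,-0.2,0,0,0,0],[0,0,-0.2,0,0,0,0],[0,-0.3,0,0,0,0,0],[0,-0.3,0,0,0,0,0],[0,-0.3,0,0,0,0,0],[0,-0.3,0,0,0,0,0],[0,-0.3,0,0,0,0,0],[0,-0.3,0,0,0,0,0],[0,-0.3,0,0,0,0,0]]}}

```text
time: 18.68
eef_pos: [0.3868, -0.3801, 0.1366]
tool_rot: [2.252, -2.19, -0.001]
contact_force: [-6.2, 1.7, 2.1]
width: 0.0162
```

```bash
python3 -c "
from g import *; inbin()"
```

```text
inbin mm [-70.9 -32.5 136.6] F [-6.1  1.9  2.1] T [0.32 1.5  0.03] w 0.0162 rot [ 0.001  0.    -0.002]
```

{"api": "jog_arm", "payload": {"rows": [[0,-0.3,0,0,0,0,0],[0,-0.3,0,0,0,0,0],[0,-0.3,0,0,0,0,0],[0,-0.3,0,0,0,0,0],[0,-0.3,0,0,0,0,0],[0,-0.3,0,0,0,0,0],[0,-0.3,0,0,0,0,0],[0,-0.3,0,0,0,0,0],[0,-0.3,0,0,0,0,0],[0,-0.2,0,0,0,0,0]]}}

```text
time: 19.52
eef_pos: [0.4158, -0.3792, 0.1366]
tool_rot: [2.252, -2.19, -0.002]
contact_force: [-8.6, 1.6, 3.6]
width: 0.0162
```

```bash
python3 -c "
from g import *; inbin()"
```

```text
inbin mm [-41.9 -32.6 136.6] F [-8.6  1.9  3.6] T [0.41 1.89 0.07] w 0.0162 rot [ 0.001  0.    -0.002]
```

{"api": "jog_arm", "payload": {"rows": [[0,-0.1,0,0,0,0,0],[0,-0.1,0,0,0,0,0],[0,-0.1,0,0,0,0,0],[0,-0.1,0,0,0,0,0],[0,-0.1,0,0,0,0,0],[0,0,0,0,0,0,0],[0,0,0,0,0,0,0],[0,0,0,0,0,0,0],[0,0,0,0,0,0,0],[0,0,0,0,0,0,0]]}}

```text
time: 20.35
eef_pos: [0.4196, -0.3792, 0.1366]
tool_rot: [2.251, -2.189, -0.004]
contact_force: [-15.9, 3.1, 9.2]
width: 0.0162
```

```bash
python3 - <<'E'
from g import *
from cell import imaging
inbin()
d=imaging.get_image("wrist"); f=d["frame"][:,:,::-1].copy(); np.savez("w5.npz",**d)
print([proj(w(BIN,[L]),d)[0].round(1) for L in ([-.003,.06,.1175],[-.003,-.06,.1175],[-.0,.066,.09])])
cv2.imwrite("pics/w5.png",cv2.resize(f,(784,588)))
E
```

```text
inbin mm [-38.1 -32.6 136.6] F [-15.8   3.6   9.2] T [0.83 3.37 0.09] w 0.0162 rot [ 0.003  0.001 -0.002]
[array([109.7, 186.7]), array([324.1, 186. ]), array([122.7, 172.7])]
```

View pics/w5.png

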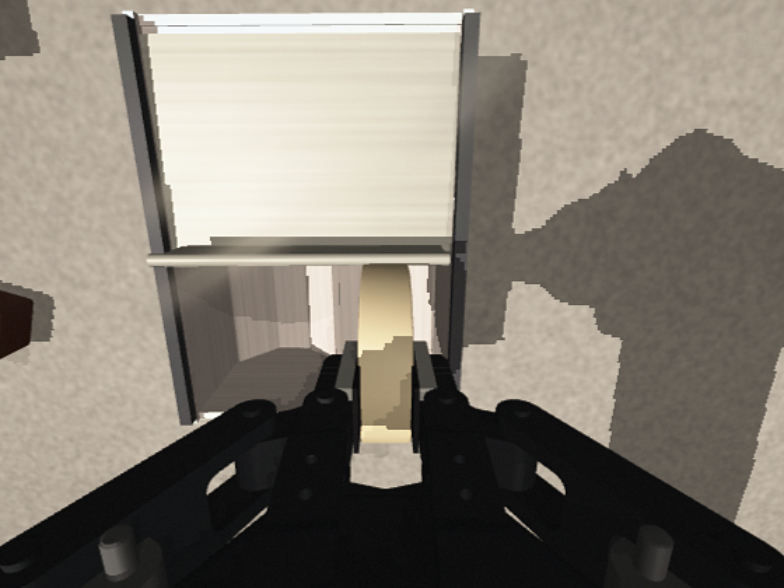

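The cover is at its stop: tab at row 259, within 1.5 mm of the predicted −3 mm position, and the force rose to 16 N. The wheel stands over lane 1. I'll lower it with a small back-off.

{"api": "jog_arm", "payload": {"rows": [[0,0.1,0.3,0,0,0,0],[0,0.05,0.5,0,0,0,0],[0,0.05,0.6,0,0,0,0],[-0.05,0,0.6,0,0,0,0],[-0.05,0.05,0.6,0,0,0,0],[-0.05,0.05,0.6,0,0,0,0],[0,0.05,0.6,0,0,0,0],[0,0.05,0.6,0,0,0,0],[0,0.05,0.6,0,0,0,0],[0,0.05,0.5,0,0,0,0]]}}

```text
time: 21.23
eef_pos: [0.4152, -0.378, 0.0811]
tool_rot: [2.252, -2.19, -0.002]
contact_force: [-7.2, -1.0, -0.1]
width: 0.0164
```

```bash
python3 -c "
from g import *; inbin()"
```

```text
inbin mm [-42.4 -31.3  81.1] F [-7.2 -0.7 -0.1] T [-0.03  1.58 -0.02] w 0.0164 rot [ 0.001  0.    -0.002]
```

{"api": "jog_arm", "payload": {"rows": [[0,0,0.4,0,0,0,0],[0,0,0.4,0,0,0,0],[0,0,0.4,0,0,0,0],[0,0,0.4,0,0,0,0],[0,0,0.4,0,0,0,0],[0,0,0.4,0,0,0,0],[0,0,0.2,0,0,0,0],[0,0,0,0,0,0,0],[0,0,0,0,0,0,0],[0,0,0,0,0,0,0]]}}

```text
time: 22.07
eef_pos: [0.4157, -0.3781, 0.0556]
tool_rot: [2.252, -2.19, -0.0]
contact_force: [-5.5, -0.3, 1.9]
width: 0.0161
```

```bash
python3 -c "
from g import *; inbin()"
```

```text
inbin mm [-41.9 -31.4  55.6] F [-5.5 -0.1  1.9] T [-0.03  1.04 -0.05] w 0.0161 rot [ 0.     0.    -0.002]
```

{"api": "jog_arm", "payload": {"rows": [[0,0,0,0,0,0,25],[0,0,0,0,0,0,30],[0,0,0,0,0,0,35],[0,0,0,0,0,0,35],[0,0,0,0,0,0,35],[0,0,0,0,0,0,35],[0,0,-0.4,0,0,0,35],[0,0,-0.5,0,0,0,35],[0,0,-0.5,0,0,0,35],[0,0,-0.5,0,0,0,35]]}}

```text
time: 22.9
eef_pos: [0.4153, -0.3777, 0.0744]
tool_rot: [2.252, -2.19, -0.002]
contact_force: [-5.9, -0.3, -3.0]
width: 0.0297
```

```bash
python3 - <<'E'
from g import *
from cell import imaging
inbin()
d=imaging.get_image("wrist"); f=d["frame"][:,:,::-1].copy(); cv2.imwrite("pics/w6.png",cv2.resize(f,(784,588)))
E
```

```text
inbin mm [-42.3 -31.1  74.4] F [-5.9 -0.1 -3. ] T [-0.01  1.21  0.04] w 0.0297 rot [ 0.001  0.001 -0.002]
```

View pics/w6.png

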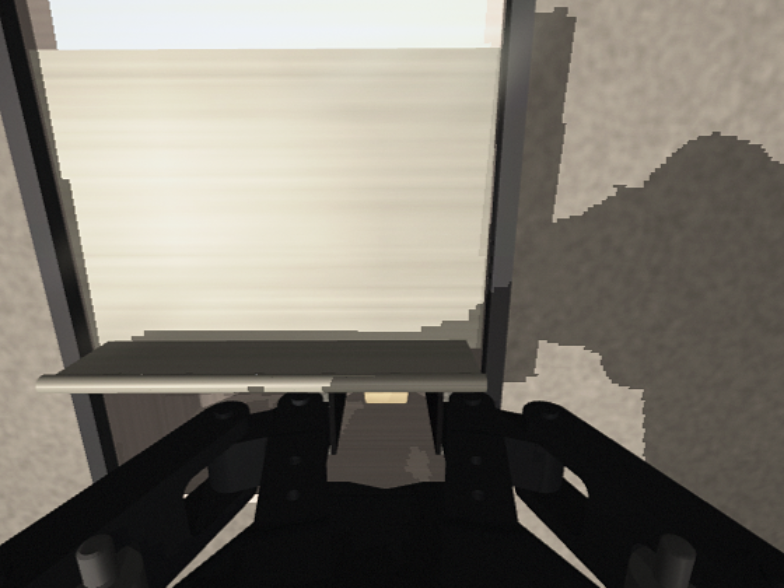

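The cover rests on the fingers (row 383), and the wheel's rim is visible below at (385,397), left behind in the lane. I'll lift out and let the cover snap shut.

{"api": "jog_arm", "payload": {"rows": [[0,0,-0.8,0,0,0,35],[0,0,-0.8,0,0,0,35],[0,0,-0.8,0,0,0,35],[0,0,-0.8,0,0,0,35],[0,0,-1.0,0,0,0,35],[0,0,-1.5,0,0,0,35],[0,0,-2.0,0,0,0,60],[0,0,-2.0,0,0,0,60],[0,0,-2.0,0,0,0,60],[0,0,-1.5,0,0,0,60]]}}

```text
time: 23.78
eef_pos: [0.417, -0.3778, 0.2086]
tool_rot: [-2.253, 2.189, -0.003]
contact_force: [0.7, 0.0, 0.5]
width: 0.0513
```

```bash
python3 - <<'E'
from g import *
from cell import imaging
inbin(); print(bot.observe()["joint_positions"].round(2))
d=imaging.get_image("wrist"); f=d["frame"][:,:,::-1].copy(); cv2.imwrite("pics/w7.png",f); np.savez("w7.npz",**d)
# rear edge of roof / tab: column-mean row gradient near bin middle
for x in (-.088,-.003): 
    for y in(.03,0): print(x,y,proj(w(BIN,[[x,y,.1175]]),d)[0].round(1))
c=int(proj(w(BIN,[[-.05,.03,.1]]),d)[0][0]); g=f[:,c-5:c+5].mean((1,2)); print("col",c,[(i,round(v)) for i,v in enumerate(np.diff(g)) if abs(v)>12])
s=plan([.42,-.12,.26],tool(-.45,.25),15)
s=plan(rackpt(0.003,.15,.0075),tool(.0107,TILT),10,s)
E
```

```text
inbin mm [-40.7 -31.2 208.6] F [0.7 0.  0.5] T [-0.06  0.04 -0.02] w 0.0513 rot [-0.002 -0.001 -0.001]
[ 1.34  0.45 -0.85  1.78  0.38  1.08 -1.18]
-0.088 0.03 [205.3 260.7]
-0.088 0 [239.6 260.6]
-0.003 0.03 [197.9 163.4]
-0.003 0 [235.7 163.3]
col 206 [(37, 24), (38, 71), (43, -31), (44, 31), (154, -88), (155, 65), (243, -107), (245, -21), (246, -25), (255, -22), (281, 33), (290, -52)]
from [ 0.4178 -0.3784  0.2109] dist mm 263.0 rv [ 0.135  0.22  -1.086] tool-shift cm [-25.8   -0.98  -4.99]
[-1.72, -0.07, -0.33, 0.009, 0.015, -0.072]
[-1.71, -0.19, -0.36, 0.009, 0.015, -0.072]
[-1.68, -0.32, -0.38, 0.009, 0.015, -0.072]
[-1.65, -0.44, -0.4, 0.009, 0.015, -0.072]
[-1.61, -0.56, -0.42, 0.009, 0.015, -0.072]
[-1.55, -0.68, -0.44, 0.009, 0.015, -0.072]
[-1.49, -0.8, -0.45, 0.009, 0.015, -0.072]
[-1.43, -0.91, -0.47, 0.009, 0.015, -0.072]
[-1.35, -1.01, -0.48, 0.009, 0.015, -0.072]
[-1.27, -1.11, -0.49, 0.009, 0.015, -0.072]
[-1.17, -1.2, -0.5, 0.009, 0.015, -0.072]
[-1.08, -1.29, -0.5, 0.009, 0.015, -0.072]
[-0.97, -1.37, -0.5, 0.009, 0.015, -0.072]
[-0.86, -1.44, -0.5, 0.009, 0.015, -0.072]
[-0.75, -1.5, -0.5, 0.009, 0.015, -0.072]
from [ 0.42 -0.12  0.26] dist mm 197.9 rv [ 0.189  0.337 -0.422] tool-shift cm [  1.17 -17.47   9.22]
[0.12, -1.75, 0.92, 0.019, 0.034, -0.042]
[0.16, -1.72, 0.96, 0.019, 0.034, -0.042]
[0.2, -1.7, 1.0, 0.019, 0.034, -0.042]
[0.23, -1.67, 1.04, 0.019, 0.034, -0.042]
[0.27, -1.64, 1.08, 0.019, 0.034, -0.042]
[0.3, -1.61, 1.12, 0.019, 0.034, -0.042]
[0.33, -1.57, 1.16, 0.019, 0.034, -0.042]
[0.35, -1.53, 1.2, 0.019, 0.034, -0.042]
[0.38, -1.5, 1.24, 0.019, 0.034, -0.042]
[0.4, -1.45, 1.28, 0.019, 0.034, -0.042]
```

The cover's bright face runs unbroken from row 155 to row 243 and nothing is at the open-tab row (163), so it has shut. Next is the last felt.

{"api": "jog_arm", "payload": {"rows": [[-1.7,-0.1,-0.3,0.009,0.015,-0.072,60],[-1.7,-0.2,-0.35,0.009,0.015,-0.072,60],[-1.7,-0.3,-0.4,0.009,0.015,-0.072,60],[-1.65,-0.45,-0.4,0.009,0.015,-0.072,60],[-1.6,-0.55,-0.4,0.009,0.015,-0.072,60],[-1.55,-0.7,-0.45,0.009,0.015,-0.072,60],[-1.5,-0.8,-0.45,0.009,0.015,-0.072,60],[-1.45,-0.9,-0.45,0.009,0.015,-0.072,60],[-1.35,-1.0,-0.5,0.009,0.015,-0.072,60],[-1.25,-1.1,-0.5,0.009,0.015,-0.072,60]]}}

```text
time: 24.67
eef_pos: [0.4185, -0.2046, 0.2397]
tool_rot: [2.838, -1.227, 0.26]
contact_force: [1.2, 0.3, 0.7]
width: 0.0515
```

{"api": "jog_arm", "payload": {"rows": [[-1.2,-1.2,-0.5,0.009,0.015,-0.072,60],[-1.1,-1.3,-0.5,0.009,0.015,-0.072,60],[-1.0,-1.4,-0.5,0.009,0.015,-0.072,60],[-0.85,-1.45,-0.5,0.009,0.015,-0.072,60],[-0.75,-1.5,-0.5,0.009,0.015,-0.072,60],[0.1,-1.75,0.9,0.019,0.034,-0.042,60],[0.15,-1.7,0.95,0.019,0.034,-0.042,60],[0.2,-1.7,1.0,0.019,0.034,-0.042,60],[0.25,-1.65,1.05,0.019,0.034,-0.042,60],[0.25,-1.65,1.1,0.019,0.034,-0.042,60]]}}

```text
time: 25.5
eef_pos: [0.4738, -0.0469, 0.2127]
tool_rot: [3.024, -0.347, 0.658]
contact_force: [1.4, -1.9, 0.2]
width: 0.0514
```

```bash
python3 - <<'E'
from g import *
print(bot.observe()["joint_positions"].round(2))
s=plan(rackpt(0.003,.13,.0075),tool(.0107,TILT),10)
E
```

```text
[ 1.26 -0.   -1.25  2.26  0.15  0.47 -0.33]
from [ 0.4738 -0.0469  0.2127] dist mm 109.7 rv [ 0.097  0.164 -0.215] tool-shift cm [ 1.92 -8.08  7.17]
[0.19, -0.81, 0.72, 0.01, 0.016, -0.021]
[0.2, -0.8, 0.73, 0.01, 0.016, -0.021]
[0.2, -0.79, 0.74, 0.01, 0.016, -0.021]
[0.21, -0.77, 0.75, 0.01, 0.016, -0.021]
[0.21, -0.76, 0.76, 0.01, 0.016, -0.021]
[0.21, -0.75, 0.77, 0.01, 0.016, -0.021]
[0.22, -0.74, 0.78, 0.01, 0.016, -0.021]
[0.22, -0.73, 0.79, 0.01, 0.016, -0.021]
[0.22, -0.71, 0.8, 0.01, 0.016, -0.021]
[0.22, -0.7, 0.81, 0.01, 0.016, -0.021]
```

{"api": "jog_arm", "payload": {"rows": [[0.2,-0.8,0.7,0.01,0.016,-0.021,60],[0.2,-0.8,0.75,0.01,0.016,-0.021,60],[0.2,-0.8,0.75,0.01,0.016,-0.021,60],[0.2,-0.8,0.75,0.01,0.016,-0.021,60],[0.2,-0.75,0.75,0.01,0.016,-0.021,60],[0.2,-0.75,0.75,0.01,0.016,-0.021,60],[0.2,-0.75,0.8,0.01,0.016,-0.021,60],[0.2,-0.75,0.8,0.01,0.016,-0.021,60],[0.2,-0.7,0.8,0.01,0.016,-0.021,60],[0.2,-0.7,0.8,0.01,0.016,-0.021,60]]}}

```text
time: 26.33
eef_pos: [0.5364, 0.0229, 0.156]
tool_rot: [-2.999, -0.007, -0.907]
contact_force: [1.3, -0.1, -0.4]
width: 0.0511
```

```bash
python3 - <<'E'
from g import *
from cell import imaging
print(bot.observe()["joint_positions"].round(2))
s=plan(rackpt(0.003,.035,.0075),tool(.0107,TILT),1)
d=imaging.get_image("wrist"); f=d["frame"]; a=np.linspace(0,6.28,200)
q=np.array([proj(rackpt(.003+.035*np.sin(t),.035-.035*np.cos(t),.0075),d)[0] for t in a]); print(q.min(0),q.max(0))
for r in range(170,310,6): print(r,"".join("#" if (f[r,c].min()>135 and np.ptp(f[r,c].astype(int))<95) else "." for c in range(240,330)))
E
```

```text
[ 0.61  0.23 -0.8   2.31  1.26  0.24 -1.31]
from [0.5364 0.0229 0.156 ] dist mm 95.0 rv [-0.004  0.006 -0.007] tool-shift cm [0.23 0.07 9.5 ]
[0.23, 0.07, 9.5, -0.004, 0.006, -0.007]
[278.83314094 166.37072875] [279.56009334 250.25206009]
170 ............................#####################..........###############################
176 ###........................#######################........#..#############################
182 ###........................#######################........################################
188 ...........................#######################........################################
194 ...........................#######################........################################
200 ..........................########################........################################
206 ..........................#########################.......################################
212 ...........................#######################........################################
218 ...........................#######################........################################
224 ..
[... 718 characters left out ...]
...##########################......
272 #######..................................................###########################......
278 #######..................................................###########################......
284 #######..................................................############################.....
290 ######....................................................############################....
296 #.................................................................######################..
302 ....##.................................................##.................################
308 ...................................................................................#######
```

{"api": "jog_arm", "payload": {"rows": [[0.1,0,1.0,0,0.002,-0.003,60],[0.1,0,1.1,0,0.002,-0.003,60],[0,0,1.1,0,0,0,60],[0,0,1.1,0,0,0,60],[0,0,1.1,0,0,0,60],[0,0,1.1,0,0,0,60],[0,0,1.1,0,0,0,60],[0,0,1.1,0,0,0,60],[0,0,0.8,0,0,0,60],[0,0,0,0,0,0,60]]}}

```text
time: 27.22
eef_pos: [0.5906, 0.0224, 0.0774]
tool_rot: [-3.0, -0.011, -0.91]
contact_force: [-0.7, -0.4, -1.0]
width: 0.051
```

{"api": "jog_arm", "payload": {"rows": [[0,0,0,0,0,0,30],[0,0,0,0,0,0,20],[0,0,0,0,0,0,10],[0,0,0,0,0,0,0],[0,0,0,0,0,0,0],[0,0,0,0,0,0,0],[0,0,0,0,0,0,0],[0,0,0,0,0,0,0],[0,0,0,0,0,0,0],[0,0,0,0,0,0,0]], "force": 90}}

```text
time: 28.05
eef_pos: [0.5907, 0.0224, 0.0789]
tool_rot: [-3.001, -0.014, -0.914]
contact_force: [-1.9, -2.0, 7.7]
width: 0.0164
```

{"api": "jog_arm", "payload": {"rows": [[0,0,-0.8,0,0,0,0],[0,0,-1.2,0,0,0,0],[0,0,-1.3,0,0,0,0],[0,0,-1.3,0,0,0,0],[0,0,-1.3,0,0,0,0],[0,0,-1.3,0,0,0,0],[0,0,-1.3,0,0,0,0],[0,0,-1.3,0,-0.03,0,0],[0,0,-1.3,0,-0.03,0,0],[0,0,-1.3,0,-0.03,0,0]]}}

```text
time: 28.88
eef_pos: [0.5266, 0.0206, 0.1745]
tool_rot: [-3.034, -0.012, -0.809]
contact_force: [-0.3, -0.2, -0.6]
width: 0.0166
```

```bash
python3 - <<'E'
from g import *
print(bot.observe()["joint_positions"].round(2),bot.observe()["width"])
s=plan([.42,-.05,.25],tool(-.5,.25),10)
s=plan(w(BIN,[[-.165,.032,.19]])[0],tool(BIN[2]-np.pi/2,0),15,s)
E
```

```text
[ 0.77  0.21 -0.97  2.27  0.82  0.33 -0.86] 0.01662453355687587
from [0.5266 0.0206 0.1745] dist mm 148.5 rv [-0.191 -0.265  0.472] tool-shift cm [ -5.54   6.99 -11.88]
[-0.55, 0.7, -1.19, -0.019, -0.027, 0.047]
[-0.55, 0.75, -1.16, -0.019, -0.027, 0.047]
[-0.54, 0.79, -1.13, -0.019, -0.027, 0.047]
[-0.54, 0.84, -1.1, -0.019, -0.027, 0.047]
[-0.52, 0.89, -1.07, -0.019, -0.027, 0.047]
[-0.51, 0.93, -1.04, -0.019, -0.027, 0.047]
[-0.49, 0.97, -1.01, -0.019, -0.027, 0.047]
[-0.47, 1.02, -0.98, -0.019, -0.027, 0.047]
[-0.45, 1.06, -0.94, -0.019, -0.027, 0.047]
[-0.42, 1.09, -0.91, -0.019, -0.027, 0.047]
from [ 0.42 -0.05  0.25] dist mm 303.8 rv [-0.13  -0.227  1.035] tool-shift cm [-0.   29.74  6.19]
[-0.0, 1.98, 0.41, -0.009, -0.015, 0.069]
[0.14, 1.97, 0.43, -0.009, -0.015, 0.069]
[0.29, 1.96, 0.44, -0.009, -0.015, 0.069]
[0.43, 1.93, 0.45, -0.009, -0.015, 0.069]
[0.56, 1.89, 0.46, -0.009, -0.015, 0.069]
[0.7, 1.84, 0.47, -0.009, -0.015, 0.069]
[0.83, 1.78, 0.47, -0.009, -0.015, 0.069]
[0.96, 1.72, 0.48, -0.009, -0.015, 0.069]
[1.08, 1.64, 0.47, -0.009, -0.015, 0.069]
[1.2, 1.56, 0.47, -0.009, -0.015, 0.069]
[1.31, 1.47, 0.47, -0.009, -0.015, 0.069]
[1.42, 1.37, 0.46, -0.009, -0.015, 0.069]
[1.52, 1.27, 0.45, -0.009, -0.015, 0.069]
[1.61, 1.15, 0.43, -0.009, -0.015, 0.069]
[1.69, 1.04, 0.42, -0.009, -0.015, 0.069]
```

{"api": "jog_arm", "payload": {"rows": [[-0.55,0.7,-1.2,-0.019,-0.027,0.047,0],[-0.55,0.75,-1.15,-0.019,-0.027,0.047,0],[-0.55,0.8,-1.15,-0.019,-0.027,0.047,0],[-0.55,0.85,-1.1,-0.019,-0.027,0.047,0],[-0.5,0.9,-1.05,-0.019,-0.027,0.047,0],[-0.5,0.95,-1.05,-0.019,-0.027,0.047,0],[-0.5,0.95,-1.0,-0.019,-0.027,0.047,0],[-0.45,1.0,-1.0,-0.019,-0.027,0.047,0],[-0.45,1.05,-0.95,-0.019,-0.027,0.047,0],[-0.4,1.1,-0.9,-0.019,-0.027,0.047,0]]}}

```text
time: 29.72
eef_pos: [0.4205, -0.0508, 0.2508]
tool_rot: [2.962, -0.758, 0.367]
contact_force: [0.4, 0.4, -0.1]
width: 0.0166
```

{"api": "jog_arm", "payload": {"rows": [[0,2.0,0.4,-0.009,-0.015,0.069,0],[0.15,1.95,0.4,-0.009,-0.015,0.069,0],[0.3,1.95,0.45,-0.009,-0.015,0.069,0],[0.45,1.95,0.45,-0.009,-0.015,0.069,0],[0.55,1.9,0.45,-0.009,-0.015,0.069,0],[0.7,1.85,0.45,-0.009,-0.015,0.069,0],[0.85,1.8,0.45,-0.009,-0.015,0.069,0],[0.95,1.7,0.5,-0.009,-0.015,0.069,0],[1.1,1.65,0.45,-0.009,-0.015,0.069,0],[1.2,1.55,0.45,-0.009,-0.015,0.069,0]]}}

```text
time: 30.55
eef_pos: [0.334, -0.2313, 0.2109]
tool_rot: [2.57, -1.758, 0.125]
contact_force: [0.2, -0.3, -1.4]
width: 0.0164
```

```bash
python3 - <<'E'
from g import *
inbin();print(bot.observe()["joint_positions"].round(2),bot.observe()["width"])
s=plan(w(BIN,[[-.165,.032,.18]])[0],tool(BIN[2]-np.pi/2,0),7)
E
```

```text
inbin mm [-119.2  117.7  210.9] F [ 0.2 -0.3 -1.4] T [0.08 0.06 0.03] w 0.0164 rot [-0.038 -0.076  0.341]
[ 1.39  0.03 -0.89  2.17  0.07  0.87 -0.74] 0.016437353874011695
from [ 0.334  -0.2313  0.2109] dist mm 101.9 rv [-0.038 -0.076  0.341] tool-shift cm [6.28 7.26 3.43]
[0.9, 1.04, 0.49, -0.005, -0.011, 0.049]
[0.95, 0.99, 0.49, -0.005, -0.011, 0.049]
[1.0, 0.94, 0.48, -0.005, -0.011, 0.049]
[1.05, 0.89, 0.47, -0.005, -0.011, 0.049]
[1.1, 0.83, 0.47, -0.005, -0.011, 0.049]
[1.15, 0.77, 0.46, -0.005, -0.011, 0.049]
[1.19, 0.71, 0.45, -0.005, -0.011, 0.049]
```

{"api": "jog_arm", "payload": {"rows": [[0.9,1.05,0.5,-0.005,-0.011,0.049,0],[0.95,1.0,0.5,-0.005,-0.011,0.049,0],[1.0,0.95,0.5,-0.005,-0.011,0.049,0],[1.05,0.9,0.45,-0.005,-0.011,0.049,0],[1.1,0.85,0.45,-0.005,-0.011,0.049,0],[1.15,0.75,0.45,-0.005,-0.011,0.049,0],[1.1,0.7,0.45,-0.005,-0.01,0.047,0],[0,0,0,0,0,0,0],[0,0,0,0,0,0,0],[0,0,0,0,0,0,0]]}}

```text
time: 31.38
eef_pos: [0.2919, -0.3162, 0.1805]
tool_rot: [-2.258, 2.18, -0.003]
contact_force: [0.3, 0.4, -0.5]
width: 0.0165
```

```bash
python3 - <<'E'
from g import *
from cell import imaging
inbin(); o=bot.observe()
s=plan(w(BIN,[[-.135,.0325,.137]])[0],tool(BIN[2]-np.pi/2,0),1)
d=imaging.get_image("wrist"); f=d["frame"]; np.savez("w8.npz",**d)
tcp=o["eef_pos"]; r=R.from_rotvec(o["tool_rot"]); t=np.linspace(0,2*np.pi,720)
for z in (.003,.0065,.01):
    q=proj(tcp+r.apply(np.c_[np.zeros(720),.035*np.cos(t),z+.035*np.sin(t)]),d)[:,1]; print(z,q.min(),q.max())
g4=np.load("w4.npz")["frame"]
print([(i,f[i,270:282].mean(0).round().tolist(), g4[i,270:282].mean(0).round().tolist()) for i in range(178,202,2)])
cv2.imwrite("pics/w8.png",cv2.resize(f[:,:,::-1],(784,588)))
E
```

```text
inbin mm [-163.9   34.1  180.5] F [ 0.3  0.4 -0.5] T [-0.01  0.01 -0.01] w 0.0165 rot [-0.004  0.     0.005]
from [ 0.2919 -0.3162  0.1805] dist mm 52.2 rv [-0.004  0.     0.005] tool-shift cm [ 0.18 -2.87  4.36]
[0.18, -2.87, 4.36, -0.004, 0.0, 0.005]
0.003 191.48836693317523 326.1385989368547
0.0065 189.96854355026218 321.48433610152046
0.01 188.50901094164547 317.0466967329334
[(178, [173.0, 162.0, 147.0], [184.0, 173.0, 157.0]), (180, [176.0, 165.0, 150.0], [183.0, 172.0, 157.0]), (182, [173.0, 162.0, 148.0], [185.0, 174.0, 158.0]), (184, [186.0, 175.0, 159.0], [183.0, 172.0, 156.0]), (186, [185.0, 174.0, 158.0], [182.0, 171.0, 155.0]), (188, [188.0, 176.0, 161.0], [121.0, 110.0, 93.0]), (190, [83.0, 73.0, 55.0], [87.0, 76.0, 58.0]), (192, [98.0, 86.0, 65.0], [102.0, 90.0, 69.0]), (194, [110.0, 96.0, 72.0], [112.0, 99.0, 75.0]), (196, [119.0, 104.0, 80.0], [122.0, 108.0, 82.0]), (198, [127.0, 112.0, 85.0], [131.0, 115.0, 88.0]), (200, [136.0, 121.0, 91.0], [141.0, 124.0, 94.0])]
```

View pics/w8.png

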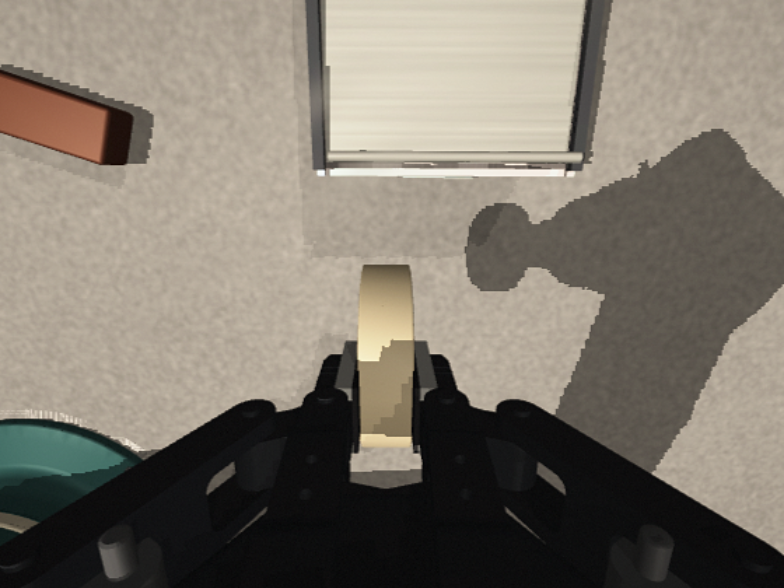

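The cover is shut (tab at row 157), and the second felt hangs upright with its centre about 8 mm beyond the TCP. I'll lower it and push.

{"api": "jog_arm", "payload": {"rows": [[0.05,-0.2,0.7,-0.001,0,0.001,0],[0,-0.3,0.8,-0.001,0,0.001,0],[0,-0.3,0.9,-0.001,0,0.001,0],[0,-0.3,0.9,-0.001,0,0.001,0],[0,-0.3,0.9,0,0,0.001,0],[0,-0.6,0.1,0,0,0,0],[0,-0.6,0,0,0,0,0],[0,-0.4,0,0,0,0,0],[0,-0.4,0,0,0,0,0],[0,-0.4,0,0,0,0,0]]}}

```text
time: 32.27
eef_pos: [0.3307, -0.3161, 0.1382]
tool_rot: [2.254, -2.188, 0.001]
contact_force: [-0.2, -0.1, 0.4]
width: 0.0166
```

{"api": "jog_arm", "payload": {"rows": [[0,-0.4,0,0,0,0,0],[0,-0.4,0,0,0,0,0],[0,-0.4,0,0,0,0,0],[0,-0.4,0,0,0,0,0],[0,-0.4,0,0,0,0,0],[0,-0.4,0,0,0,0,0],[0,-0.4,0,0,0,0,0],[0,-0.4,0,0,0,0,0],[0,-0.4,0,0,0,0,0],[0,-0.4,0,0,0,0,0]]}}

```text
time: 33.1
eef_pos: [0.3704, -0.3148, 0.1379]
tool_rot: [2.254, -2.188, -0.001]
contact_force: [-5.2, -0.1, 5.7]
width: 0.0166
```

```bash
python3 -c "
from g import *; inbin()"
```

```text
inbin mm [-85.3  33.2 137.9] F [-5.2  0.   5.7] T [-0.08  1.14 -0.07] w 0.0166 rot [ 0.001 -0.    -0.   ]
```

{"api": "jog_arm", "payload": {"rows": [[0,-0.3,0.1,0,0,0,0],[0,-0.3,0.1,0,0,0,0],[0,-0.3,0.1,0,0,0,0],[0,-0.3,0,0,0,0,0],[0,-0.3,0,0,0,0,0],[0,-0.3,0,0,0,0,0],[0,-0.3,0,0,0,0,0],[0,-0.3,0,0,0,0,0],[0,-0.3,0,0,0,0,0],[0,-0.3,0,0,0,0,0]]}}

```text
time: 33.93
eef_pos: [0.4, -0.3139, 0.1347]
tool_rot: [2.253, -2.188, -0.002]
contact_force: [-7.5, -0.5, 5.4]
width: 0.0163
```

```bash
python3 -c "
from g import *; inbin()"
```

```text
inbin mm [-55.8  33.2 134.7] F [-7.5 -0.3  5.4] T [-0.12  1.59 -0.02] w 0.0163 rot [ 0.001  0.    -0.   ]
```

{"api": "jog_arm", "payload": {"rows": [[0,-0.3,0,0,0,0,0],[0,-0.3,0,0,0,0,0],[0,-0.3,0,0,0,0,0],[0,-0.3,0,0,0,0,0],[0,-0.15,0,0,0,0,0],[0,-0.1,0,0,0,0,0],[0,-0.1,0,0,0,0,0],[0,-0.1,0,0,0,0,0],[0,0,0,0,0,0,0],[0,0,0,0,0,0,0]]}}

```text
time: 34.77
eef_pos: [0.4163, -0.3134, 0.1347]
tool_rot: [2.253, -2.188, -0.002]
contact_force: [-7.7, -0.5, 5.6]
width: 0.0165
```

```bash
python3 - <<'E'
from g import *
from cell import imaging
inbin()
d=imaging.get_image("wrist"); f=d["frame"].mean(2); np.savez("w9.npz",**d)
for x in (-.006,-.003): print(x,proj(w(BIN,[[x,-.01,.1175]]),d)[0])
c=int(proj(w(BIN,[[-.003,-.01,.1175]]),d)[0][0]); g=f[:,c-4:c+4].mean(1); print([(i,round(v)) for i,v in enumerate(np.diff(g)) if abs(v)>12 and i<280])
h=np.load("w5.npz")["frame"].mean(2); c=200; g=h[:,c-4:c+4].mean(1); print([(i,round(v)) for i,v in enumerate(np.diff(g)) if abs(v)>12 and i<280])
E
```

```text
inbin mm [-39.4  33.2 134.7] F [-7.7 -0.3  5.6] T [-0.01  1.71 -0.02] w 0.0165 rot [ 0.002  0.    -0.   ]
-0.006 [353.10064243 189.77924103]
-0.003 [353.49963756 184.48178552]
[(4, 23), (5, 54), (13, -57), (14, 68), (21, -24), (170, -100), (174, -61), (180, 51), (181, 42), (182, 29), (183, 27), (187, -20), (188, -42), (189, -53), (210, 18), (232, 25), (233, 52), (235, 13), (249, -20), (250, -94)]
[(8, 26), (9, 52), (16, -20), (18, 22), (23, -25), (168, -85), (174, -20), (175, -23), (180, 26), (181, 36), (182, 29), (183, 22), (184, 39), (186, -27), (187, -16), (189, -37), (229, 15), (247, -37), (248, -29)]
```

{"api": "jog_arm", "payload": {"rows": [[0,-0.1,0,0,0,0,0],[0,-0.1,0,0,0,0,0],[0,-0.1,0,0,0,0,0],[0,0,0,0,0,0,0],[0,0,0,0,0,0,0],[0,0,0,0,0,0,0],[0,0,0,0,0,0,0],[0,0,0,0,0,0,0],[0,0,0,0,0,0,0],[0,0,0,0,0,0,0]]}}

```text
time: 35.65
eef_pos: [0.4176, -0.3134, 0.1345]
tool_rot: [2.251, -2.187, -0.006]
contact_force: [-21.4, 1.7, 16.4]
width: 0.0166
```

```bash
python3 -c "
from g import *; inbin()"
```

```text
inbin mm [-38.1  33.1 134.5] F [-21.3   2.3  16.4] T [0.3  4.47 0.06] w 0.0166 rot [ 0.005  0.001 -0.001]
```

The force rose from 9 to 27 N in total, so the cover is at its stop. Lowering.

{"api": "jog_arm", "payload": {"rows": [[0,0.15,0.2,0,0,0,0],[0,0.1,0.5,0,0,0,0],[0,0.05,0.6,0,0,0,0],[0,0.05,0.6,0,0,0,0],[0,0.05,0.6,0,0,0,0],[0,0.05,0.6,0,0,0,0],[0,0.05,0.6,0,0,0,0],[0,0.05,0.6,0,0,0,0],[0,0.05,0.6,0,0,0,0],[0,0.05,0.6,0,0,0,0]]}}

```text
time: 36.48
eef_pos: [0.4124, -0.3133, 0.0791]
tool_rot: [2.253, -2.188, -0.003]
contact_force: [-7.0, -0.3, -0.1]
width: 0.0162
```

```bash
python3 -c "
from g import *; inbin()"
```

```text
inbin mm [-43.3  33.4  79.1] F [-7.  -0.1 -0.1] T [-0.13  1.52  0.03] w 0.0162 rot [ 0.002  0.001 -0.   ]
```

{"api": "jog_arm", "payload": {"rows": [[0,0,0.4,0,0,0,0],[0,0,0.4,0,0,0,0],[0,0,0.4,0,0,0,0],[0,0,0.4,0,0,0,0],[0,0,0.4,0,0,0,0],[0,0,0.3,0,0,0,0],[0,0,0.2,0,0,0,0],[0,0,0,0,0,0,0],[0,0,0,0,0,0,0],[0,0,0,0,0,0,0]]}}

```text
time: 37.32
eef_pos: [0.4129, -0.3135, 0.0546]
tool_rot: [2.253, -2.188, -0.002]
contact_force: [-6.6, -1.2, 3.0]
width: 0.0162
```

```bash
python3 -c "
from g import *; inbin()"
```

```text
inbin mm [-42.8  33.2  54.6] F [-6.6 -1.   3. ] T [-0.16  1.04 -0.  ] w 0.0162 rot [ 0.001  0.    -0.   ]
```

{"api": "jog_arm", "payload": {"rows": [[0,0,0,0,0,0,25],[0,0,0,0,0,0,30],[0,0,0,0,0,0,35],[0,0,0,0,0,0,35],[0,0,0,0,0,0,35],[0,0,0,0,0,0,35],[0,0,-0.4,0,0,0,35],[0,0,-0.5,0,0,0,35],[0,0,-0.6,0,0,0,35],[0,0,-0.8,0,0,0,35]]}}

```text
time: 38.15
eef_pos: [0.4123, -0.313, 0.0771]
tool_rot: [2.254, -2.188, -0.004]
contact_force: [-4.0, 0.2, -3.2]
width: 0.03
```

{"api": "jog_arm", "payload": {"rows": [[0,0,-0.8,0,0,0,35],[0,0,-0.8,0,0,0,35],[0,0,-0.8,0,0,0,35],[0,0,-1.0,0,0,0,35],[0,0,-1.5,0,0,0,35],[0,0,-2.0,0,0,0,35],[0,0,-2.0,0,0,0,35],[0,0,-2.5,0,0,0,35],[0,0,-2.5,0,0,0,35],[0,0,-2.0,0,0,0,35]]}}

```text
time: 38.98
eef_pos: [0.4141, -0.3132, 0.2386]
tool_rot: [-2.255, 2.187, -0.002]
contact_force: [-0.1, -0.3, 0.2]
width: 0.0299
```

{"api": "jog_arm", "payload": {"rows": [[0,2,0,0,0,0,35],[0,2.5,0,0,0,0,35],[0,2.5,0,0,0,0,35],[0,2.5,0,0,0,0,35],[0,2.0,0,0,0,0,35],[0,0,0,0,0,0,35],[0,0,0,0,0,0,35],[0,0,0,0,0,0,35],[0,0,0,0,0,0,35],[0,0,0,0,0,0,35]]}}

```text
time: 39.82
eef_pos: [0.2991, -0.3167, 0.2368]
tool_rot: [-2.255, 2.186, 0.0]
contact_force: [0.4, -0.8, -0.2]
width: 0.0296
```

```bash
python3 - <<'E'
from g import *
from cell import imaging
inbin()
a=imaging.get_image("wrist")["frame"]; b=imaging.get_image("top")["frame"]
o=np.zeros((420,800,3),np.uint8); o[:,:430]=b[:,60:490]; o[:277,430:]=cv2.resize(a,(370,277))
cv2.imwrite("pics/end.png",o[:,:,::-1])
E
```

```text
inbin mm [-156.7   33.4  236.8] F [ 0.4 -0.8 -0.2] T [ 0.03 -0.07 -0.02] w 0.0296 rot [-0.     0.     0.001]
```

View pics/end.png

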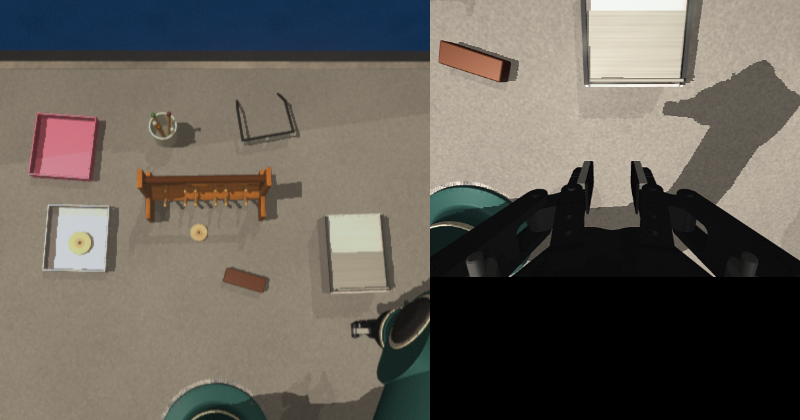

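The rack is empty, the disc lies in the white tray at (80,243), and the cover is shut with its tab at the bin front. The pot, glasses and bar are where they were at the start. I'll hand in the job.

```bash
python3 -c "
from cell import bot; print(bot.close_job())"
```

```text
the job is handed in; nothing more can be done
None
```

The job is handed in at about 40 s of robot time, within the 70 s limit. No verdict is reported.

**What I did**
- **Wooden disc:** I slid it up out of the rack and laid it in the white tray.
- **Felt wheels:** I carried them one at a time to the bin. I pushed the cover back to its stop with the wheel's rim, lowered each wheel to within about 1 cm of the lane floor by my estimate, let go and lifted out. The cover snapped shut behind each.

**Last checks**
- **Final pictures:** The rack is empty, the disc lies flat in the tray and the cover is shut. The pot, glasses and bar look unmoved, and the gripper is clear of everything with wrist force near zero.
- **Cover stop:** Both times the wrist force jumped at the expected place, to about 18 N for the first wheel and 27 N for the second. That is well under the 60 N limit.
- **Not directly confirmed:** With the cover shut I could not see the wheels in the bin. After releasing the first, I saw its rim below the cover. For the second I have only the forces, the empty gripper and the closed cover.

**What disagreed**
- The wheels sat about 5–7 mm deeper in the rack than my model, so I gripped them nearer the top.
- Because of that, the first felt wheel briefly rubbed the bin's front wall at about 10 N. I raised it 6 mm and carried on.
- The bin's y position differed by about 3 mm between the top and wrist cameras. I used the wrist reading.

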